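# Unlock the finish-line beam sensor and open its lens flap

## Task

Get the finish-line beam sensor ready for the run: draw the orange-handled lock pin out of its slanted bore and park it hanging upright by its collar in the blue notch at the side of the sensor, without dropping it. Once the pin is parked and let go, roll the black thumbwheel away from the robot (a fingertip on its rim does it) until it stops and the red lens flap is tipped fully forward. Leave the other things on the table where they are.

Things in the scene. Friction and masses are not known exactly. Their poses are not given: they have to be found in the camera images.
- sensor: Beam sensor fixed to the table. Origin at table height; x away from the robot's side, y left, z up; offsets below are in this frame, mm. Base plate x -110..110, y -220..180, 12 thick. Middle: 50 mm bore block leaning 35 degrees to -x, holding the pin; behind it a grey column (x 47..97, y -35..35, 264 high) with a clear visor. Thumbwheel at y 135, blue notch at y -170, lens at y -85.
- visor (a point): Middle of the front lower edge of the clear plastic rain visor (red front lip), at (-65, 0, 264). The visor reaches from here back to x 97, y -35..35, 6 mm thick. It overhangs the pin, so a vertical gripper cannot take the pin: come in along the pin's axis, from the robot's side.
- pin: Loose lock pin, 110 to 225 g. Origin on its axis under the steel collar; z along the axis to the handle. Shank 14 mm diameter, 90 long (z -90..0); collar 34 mm diameter, 6 thick; round orange handle 22 mm diameter, z 6..56. Starts fully in its bore, handle up, its z = (-0.574, 0, 0.819) in the sensor frame. Plain sliding fit, 2 mm clearance, no catch; drawn 95 mm it is clear. In the bore it blocks the wheel.
- bore (a point): Mouth of the bore on the block's slanted top face, at (-60, 0, 136) in the sensor frame; the pin's origin starts here, its collar on the block. The bore is 50 mm long.
- notch (a point): Parking point on the slot's centre line, level with the upper face of the blue plate, at (-30, -170, 130) in the sensor frame. Level plate 8 thick, 64 wide in y, from 27 in front (-x) to 41 behind. Slot 20 wide along x, open at the front edge, ends 17 behind. Post under the plate 27 to 41 behind. Parked: shank hanging through the slot, collar on the plate, pin origin about here, handle up.
- wheel_top (a point): Top of the thumbwheel's rubber rim, at (0, 135, 86) in the sensor frame: press here with closed fingertips and drag to +x; repeat strokes as needed. The guards at both sides end 8 mm lower (z 78), so it cannot be pinched. The wheel is sprung: it sinks under about 3 N plus 1.5 N per mm, 5 mm at most.
- axle (a point): Centre of the thumbwheel, at (0, 135, 50) in the sensor frame. Radius 36, width 16 mm, axle along the sensor's y.
- lens (a point): Mouth of the black lens barrel, at (-10, -85, 92) in the sensor frame; the barrel (radius 23) lies along x from here 75 mm back to the robot's side. A round red flap of radius 26 on the wheel's axle stands in front of it (+x) and tips forward as the wheel is rolled.
- wheel (a joint): Turn of the thumbwheel, its axle and the red flap, in rad: 0 = flap upright over the lens; grows as the wheel's top moves to +x (away from the robot); 1.3 = stop, flap tipped forward, lens free. Starts at 0 to 0.2, blocked beyond about 0.25 until the pin is drawn. Friction about 0.04 N m, stays where it is left.
- phone: Black phone 150 x 72 x 9 mm, lying in front of the sensor on the left; leave it alone. Origin under its centre.
- stopwatch: Grey round stopwatch, 60 mm diameter, 16 mm high, lying in front of the sensor to the right; leave it alone. Origin under its centre.
- radio: Black handheld radio 130 x 58 x 34 mm with a 100 mm aerial, lying; leave it alone. Origin under its case's centre.
- mug: Steel mug, 80 mm diameter, 95 mm high; leave it alone. Origin under its centre.
- clipboard: Wooden clipboard with a form, 310 x 225 mm, lying; leave it alone. Origin under its centre.
- marker: Blue marker pen 130 mm long, 19 mm high, lying; leave it alone. Origin under its centre.

How it is judged:
By the outcome, as a careful person would: the job done as asked, in the order asked, and still so for the second after the job is handed in, with the robot touching nothing.
It also fails if it takes over 58 s, if anything falls off the work surface, if the arm or the gripper's body presses on something with over 40 N, if the wrist force passes 120 N, or if a joint passes its speed limit or range.

## Robot

A 6-joint arm with a two-finger parallel gripper is mounted at the origin on the work surface. World frame = base frame: x ahead of the robot, y to its left, z up, the work surface at z = 0. Lengths are in m, angles in rad, forces in N, time in s.
With the tool pointing down it reaches from about 0.25 to 0.775 m from the base axis. Payload 4 kg.
Tool frame: the origin (TCP) lies at the very end of the fingers, on their centre line; the grasp point (between the pads) lies 19 mm behind it; z points along the fingers, x is the direction in which the jaws open and shut, and the axes are right-handed (so a half turn about z gives the same grasp; the last joint's range is limited). The gripper opens to 94 mm and grips with 3 to 60 N. Pads are 16 mm wide; open, the fingers measure 119 mm over their backs; the gripper's body (75 mm by 177 mm) begins 78 mm behind the grasp point.
Start: joints at [-1.372, 0.087, 1.371, -0, 1.684, -0.103], TCP at [0.163, -0.525, 0.206] pointing down, gripper open.
Joint ranges: [-3.1, 3.1], [-0.76, 2.03], [0.27, 2.55], [-1.08, 4.22], [0.17, 2.65], [-2.57, 2.57]. Speed limits (rad/s): [2.79, 2.79, 3.14, 3.14, 3.14, 3.14].

## Interface

Orientations are given as [roll, pitch, yaw] about the fixed x, y, z axes, in that order (R = Rz(yaw) Ry(pitch) Rx(roll)).
In Python, from bench import robot, cams, ticket gives the robot as it stands.
- The arm moves only by the tool jog_arm, never from a script. Its argument "series" is a list of rows, each an object of numbers: "x", "y", "z": the shift along the tool's x, y, z in m; "rx", "ry", "rz": the turn, a rotation vector about the tool's x, y, z in degrees. A call has 1 to 12 rows; each row shifts and turns the pose as measured when the row begins, along the tool's axes as they then stand; what a row does not reach is not made up. A row lasts 1/12 s, in which the tool goes at most 41.7 mm and 7.16 degrees, less where a joint would pass 70% of its speed; a pose out of reach is approached as far as the arm can. A call with a gripper value outside its range is refused whole. "claw" is the opening, from 0 (shut) to 1 (fully open), set as the call begins (left out, the last holds). The fingers move at their own pace and stop on an object; the grip force is fixed at half the most. Time passes only in rows, so rows that do not move let the fingers close. It gives the time, the measured TCP pose, the force and the opening at its end, in the units of the state.
- robot.get_obs(): the state, without advancing time (a new reading comes with each control period).
- cams.snapshot(name): name is "side" or "top"; returns a dict with "img" (384x512x3 uint8, red, green, blue), "mtx" (3x3 intrinsics, pixels), "origin" and "attitude" of the camera in the world. Camera axes: x right, y down, z forward; pixel columns grow to the right and rows downward; lengths in m; the calibration is good to about 2 mm. A picture is of the moment at which its call begins. There is no depth.
- ticket.close_job(): hands the job in, once; it reports no verdict.
Trained networks look in a picture, given as the dict that the camera call returned (one of the last four; its "shot" number tells which), for a name from the list of things; names that differ only in an ending like _2 or _b are one class to them, and where a whole thing is asked for, a point or a joint stands for the part that bears it (a point fixed in the world has none). Each returns a list of dicts, best first, with "p" (0 to 1); they miss things now and then, are a little off and sometimes report something else, mostly with a low value. They report only what shows in the picture. A call takes as long as a camera call.
- cams.look_for(thing, picture): "bbox" ([left, top, width, height] in pixels, round what is visible of it).
The state is a dict: "time": time; "joint_positions": joint angles; "qvel": joint speeds; "joint_torque": joint torques, N m; "tool_pos": TCP position; "ee_rot": TCP orientation; "wrist_force": force on the tool from outside, world axes, zero at the start; "wrist_torque": the same for the moment, N m; "width": finger opening in m.
Only numpy, scipy, OpenCV 4.12 (cv2) and the standard library are available. Lean on these libraries where they do the work, as an engineer would, in place of code of your own. Each camera call takes 0.05 s, during which the arm holds its last target.

## Working session

There is one attempt and no reset: what is moved stays moved. The work goes in short steps, Python scripts to look and compute and a tool call to move; the robot and the scene stay as the last step left them, time stands still between calls to the robot, and variables do not carry over. Pictures are saved under pics/ and viewed, and the job is handed in when it is done.

Besides the shell and the picture viewer there is one more tool, called after "Emit:" in YAML: its name, and indented under it one key for each argument. jog_arm: Moves the arm, as the interface text tells. Its arguments: {"type":"object","properties":{"series":{"type":"array","items":{"type":"object","properties":{"x":{"type":"number"},"y":{"type":"number"},"z":{"type":"number"},"rx":{"type":"number"},"ry":{"type":"number"},"rz":{"type":"number"}}}},"claw":{"type":"number"}},"required":["series"]}

```bash
ls; mkdir -p pics
python3 - <<'E'
from bench import robot,cams,ticket
import cv2,json,numpy as np
o=robot.get_obs(); print({k:np.round(v,3).tolist() for k,v in o.items()})
for n in ["side","top"]:
    s=cams.snapshot(n); cv2.imwrite(f"pics/{n}0.png",s["img"][:,:,::-1]); print(n,s["mtx"],s["origin"],s["attitude"],s["shot"])
    for t in ["sensor","pin","visor","bore","notch","wheel_top","axle","lens","wheel","phone","stopwatch","radio","mug","clipboard","marker"]:
        r=cams.look_for(t,s); print(t,[(np.round(d["bbox"],1).tolist(),round(d["p"],2)) for d in r[:2]])
print(robot.get_obs()["time"])
E
```

```text
pics
{'time': 0.0, 'joint_positions': [-1.372, 0.088, 1.372, -0.0, 1.684, -0.103], 'qvel': [-0.002, -0.001, 0.001, -0.001, 0.0, -0.001], 'joint_torque': [-0.0, -34.019, -30.243, 0.072, 0.033, -0.0], 'tool_pos': [0.163, -0.525, 0.204], 'ee_rot': [-3.141, 0.002, -1.269], 'wrist_force': [-1.083, -0.663, -0.394], 'wrist_torque': [0.015, 0.011, 0.012], 'width': 0.094}
side [[437.15499568   0.         258.60651052]
 [  0.         437.15499568 196.78474358]
 [  0.           0.           1.        ]] [ 0.41683636 -1.22495067  0.88588835] [-2.09387059  0.01595861 -0.04356691] 1
sensor [([272.4, 174.8, 81.5, 123.6], 0.67)]
pin [([272.5, 175.6, 80.3, 121.4], 0.53), ([282.0, 201.7, 11.3, 17.4], 0.48)]
visor [([273.6, 175.1, 77.6, 122.1], 0.8)]
bore [([275.5, 171.4, 76.8, 126.8], 0.92)]
notch [([274.9, 173.1, 77.1, 123.7], 0.69)]
wheel_top []
axle [([271.6, 174.9, 77.2, 124.7], 0.64)]
lens [([299.3, 207.4, 21.3, 37.4], 0.74), ([275.0, 175.1, 76.7, 121.6], 0.57)]
wheel [([301.3, 208.4, 17.6, 33.2], 0.6), ([276.3, 175.6, 74.8, 124.1], 0.29)]
phone [([240.3, 222.3, 25.8, 23.2], 0.8), ([200.3, 329.0,
[... 660 characters left out ...]
215.5, 127.0, 98.9, 72.8], 0.77)]
notch [([213.7, 128.3, 102.6, 71.6], 0.83), ([316.7, 221.2, 0.4, 35.1], 0.73)]
wheel_top [([216.8, 130.7, 98.2, 63.9], 0.77)]
axle [([211.9, 126.5, 103.1, 73.3], 0.96)]
lens [([215.7, 124.2, 99.0, 73.7], 0.92)]
wheel [([226.4, 152.4, 58.8, 16.9], 0.74)]
phone [([212.9, 126.7, 103.8, 72.2], 0.72), ([210.7, 199.1, 39.1, 20.9], 0.61)]
stopwatch [([214.2, 129.9, 101.3, 64.5], 0.48), ([272.4, 199.1, 15.6, 15.2], 0.46)]
radio [([132.8, 218.5, 17.1, 32.6], 0.66), ([272.6, 202.8, 14.4, 9.8], 0.25)]
mug [([124.8, 180.4, 18.1, 27.8], 0.89)]
clipboard [([340.0, 167.3, 61.9, 80.1], 0.82), ([119.6, 178.4, 23.4, 30.1], 0.32)]
marker [([315.4, 222.0, 3.7, 32.9], 0.59)]
1.6
```

Run:
```python
import cv2
a=cv2.imread("pics/side0.png");b=cv2.imread("pics/top0.png")
cv2.imwrite("pics/side0c.png",cv2.resize(a[150:310,220:380],(800,600)[1:]*2,interpolation=cv2.INTER_CUBIC))
cv2.imwrite("pics/top0c.png",cv2.resize(b[110:230,190:350],(800,600),interpolation=cv2.INTER_CUBIC))
```

```text
(no output)
```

View pics/side0.png

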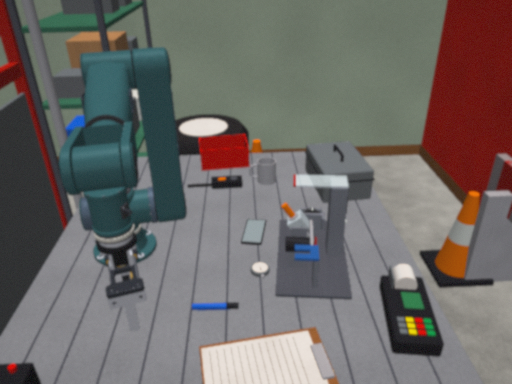

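View pics/side0c.png

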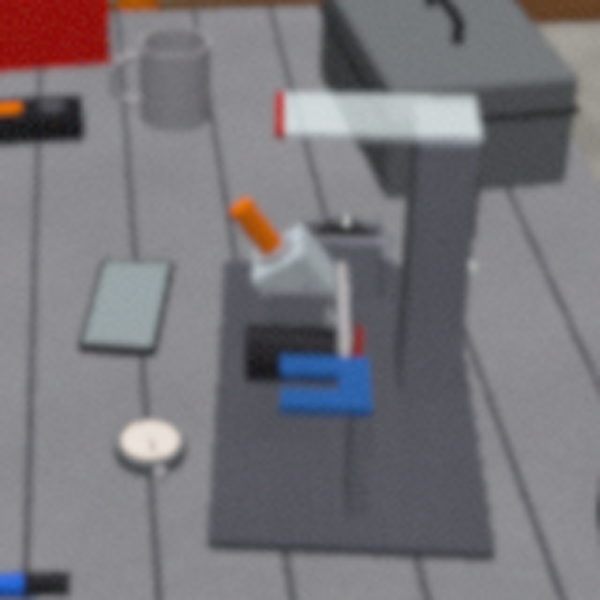

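View pics/top0.png

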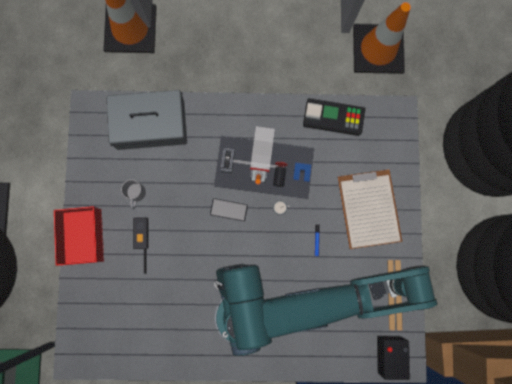

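View pics/top0c.png

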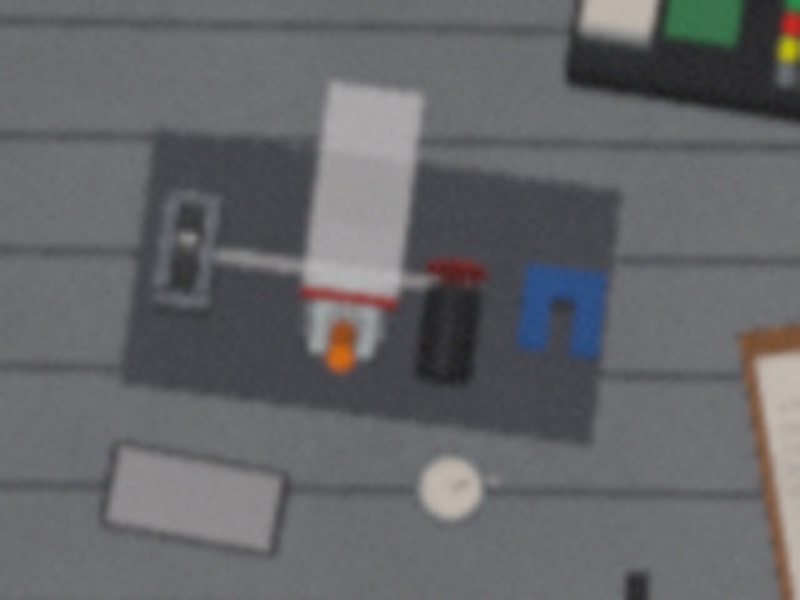

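```bash
cat > h.py <<'E'
import numpy as np, cv2
from scipy.spatial.transform import Rotation as R
def proj(s,P):
    Rc=R.from_euler('xyz',s["attitude"]).as_matrix()
    p=(np.atleast_2d(P)-s["origin"])@Rc
    q=p@np.array(s["mtx"]).T
    return q[:,:2]/q[:,2:]
def ray(s,uv):
    Rc=R.from_euler('xyz',s["attitude"]).as_matrix()
    return Rc@np.linalg.solve(s["mtx"],[uv[0],uv[1],1])
TOP=dict(mtx=[[472.91916267,0,252.3728523],[0,472.91916267,194.81183482],[0,0,1]],origin=[0.25257021,-0.0083176,1.97449293],attitude=[-3.01748522,-0.01747452,-1.55769607])
SIDE=dict(mtx=[[437.15499568,0,258.60651052],[0,437.15499568,196.78474358],[0,0,1]],origin=[0.41683636,-1.22495067,0.88588835],attitude=[-2.09387059,0.01595861,-0.04356691])
def sw(P,x): # sensor mm -> world m
    P=np.atleast_2d(P)/1000.; c,s=np.cos(x[2]),np.sin(x[2])
    return np.c_[x[0]+c*P[:,0]-s*P[:,1],x[1]+s*P[:,0]+c*P[:,1],P[:,2]]
E
cat > fit.py <<'E'
from h import *
from scipy.optimize import least_squares
T=[((153,132),(110,180,12)),((123,381),(-110,180,12)),((590,443),(-110,-220,12)),((620,190),(110,-220,12)),
((301,300),(-65,35,264)),((396,306),(-65,-35,264)),((330,82),(97,35,270)),((424,93),(97,-35,270)),
((527,265),(11,-138,130)),((517,347),(-57,-138,130)),((607,271),(11,-202,130)),((597,358),(-57,-202,130))]
S=[((209,549),(-110,-220,6)),((493,557),(110,-220,6)),((225,262),(-110,180,12)),((277,137),(-65,-35,264)),((280,412),(-57,-202,122)),((371,413),(11,-202,122)),((282,353),(-57,-138,130)),((370,356),(11,-138,130))]
uT=np.array([(np.array(c)+.5)/5-.5+(190,110) for c,_ in T]);uS=np.array([(np.array(c)+.5)/3.75-.5+(220,150) for c,_ in S])
PT=[p for _,p in T];PS=[p for _,p in S]
def f(x,m=3):
    r=[]
    if m&1:r.append(proj(TOP,sw(PT,x))-uT)
    if m&2:r.append(proj(SIDE,sw(PS,x))-uS)
    return np.vstack(r).ravel()
for m in (1,2,3):
    r=least_squares(f,[.5,0,0],args=(m,),loss='soft_l1');print(m,np.round(r.x,4),np.abs(r.fun).mean())
    if m==3:print(np.round(r.fun.reshape(-1,2),1).tolist())
E
python3 fit.py
```

```text
1 [ 0.6212 -0.0669 -0.114 ] 0.30013275010097235
2 [ 0.6274 -0.0662 -0.1194] 0.42569786767506024
3 [ 0.6237 -0.0668 -0.1105] 0.5771381187039385
[[0.1, -1.3], [-0.8, -0.2], [0.6, -0.7], [0.2, -1.1], [0.0, -0.9], [-0.0, 0.2], [-0.3, -0.4], [-0.3, -0.3], [0.0, -1.2], [0.1, -0.8], [0.0, -0.4], [0.2, -1.0], [-0.9, -0.7], [0.2, -0.2], [-1.3, -0.9], [-1.5, 0.6], [-0.6, 0.6], [-0.3, 1.1], [-1.1, 0.4], [-1.0, 0.3]]
```

Emit:
jog_arm:
  series:
    - {"z": -0.025, "rz": 6}
    - {"z": -0.025, "rz": 6}
    - {"z": -0.025, "rz": 6}
    - {"z": -0.025, "rz": 6}
    - {"rx": 7}
    - {"rx": 7}
    - {"rx": 7}
    - {"rx": 7}
    - {"rx": 7}
    - {}
  claw: 1

```text
invalid input
```

```bash
cat >> h.py <<'E'
X=np.array([0.623,-0.0667,-0.114])
A=np.array([-np.sin(np.radians(35)),0,np.cos(np.radians(35))])
def pinpt(t,off=(0,0,0)): return np.array([-60,0,136])+t*A+np.array(off)
def tgtR(tilt):
    Rs=R.from_euler('z',X[2])
    # columns tool x=-y, y=-x, z=-z (sensor), then tilt about tool x
    return Rs*R.from_matrix(np.array([[0,-1,0],[-1,0,0],[0,0,-1.]]))*R.from_rotvec([np.radians(tilt),0,0])
def delta(sens,tilt,o=None):
    """shift in current tool axes (mm) and rotvec deg to target TCP"""
    if o is None:
        from bench import robot; o=robot.get_obs()
    Rt=R.from_euler('xyz',o["ee_rot"]); p=np.array(o["tool_pos"])
    w=sw(sens,X)[0]
    d=Rt.inv().apply(w-p)*1000; r=(Rt.inv()*tgtR(tilt)).as_rotvec(degrees=True)
    print("t",round(o["time"],2),"tcp",np.round(p,4),"sens(mm)",np.round(sens_of(p),1),"F",np.round(o["wrist_force"],1),"w",round(o["width"],4))
    print(" q",np.round(o["joint_positions"],2),"shift mm",np.round(d,1),"rot deg",np.round(r,1))
def sens_of(p):
    c,s=np.cos(X[2]),np.sin(X[2]); d=np.array(p)-[X[0],X[1],0]
    return np.array([c*d[0]+s*d[1],-s*d[0]+c*d[1],d[2]])*1000
E
python3 -c "
from h import *
delta(pinpt(120),35)"
```

```text
t 1.6 tcp [ 0.1635 -0.5252  0.2055] sens(mm) [-404.4 -507.8  205.5] F [-1.  -1.  -0.2] w 0.0942
 q [-1.37  0.09  1.37 -0.    1.68 -0.1 ] shift mm [-353.2 -457.2  -28.8] rot deg [34.5  7.3 23.1]
```

Emit:
jog_arm:
  series:
    - {"z": -0.025, "rz": 6}
    - {"z": -0.025, "rz": 6}
    - {"z": -0.025, "rz": 6}
    - {"z": -0.025, "rz": 6}
    - {"rx": 7}
    - {"rx": 7}
    - {"rx": 7}
    - {"rx": 7}
    - {"rx": 7}
    - {"x": 0}
  claw: 1

```text
invalid input
```

```bash
python3 -c "
from h import *
delta(pinpt(120),35)"
```

```text
t 1.6 tcp [ 0.1635 -0.5252  0.2055] sens(mm) [-404.4 -507.8  205.5] F [-1.  -1.  -0.2] w 0.0942
 q [-1.37  0.09  1.37 -0.    1.68 -0.1 ] shift mm [-353.2 -457.2  -28.8] rot deg [34.5  7.3 23.1]
```

Emit:
jog_arm:
  series:
    - {"x": 0, "y": 0, "z": -0.025, "rx": 0, "ry": 0, "rz": 6}
    - {"x": 0, "y": 0, "z": -0.025, "rx": 0, "ry": 0, "rz": 6}
    - {"x": 0, "y": 0, "z": -0.025, "rx": 0, "ry": 0, "rz": 6}
    - {"x": 0, "y": 0, "z": -0.025, "rx": 0, "ry": 0, "rz": 6}

```text
time: 1.93
tool_pos: [0.1628, -0.5217, 0.2997]
ee_rot: [3.136, 0.018, -1.705]
wrist_force: [0.3, -0.2, 1.2]
width: 0.0939
```

Emit:
jog_arm:
  series:
    - {"x": -0.025, "y": -0.03, "z": 0, "rx": 0, "ry": 0, "rz": 0}
    - {"x": -0.025, "y": -0.03, "z": 0, "rx": 0, "ry": 0, "rz": 0}
    - {"x": -0.025, "y": -0.03, "z": 0, "rx": 0, "ry": 0, "rz": 0}
    - {"x": -0.025, "y": -0.03, "z": 0, "rx": 0, "ry": 0, "rz": 0}
    - {"x": -0.025, "y": -0.03, "z": 0, "rx": 0, "ry": 0, "rz": 0}
    - {"x": -0.025, "y": -0.03, "z": 0, "rx": 0, "ry": 0, "rz": 0}
    - {"x": 0, "y": 0, "z": 0, "rx": 7, "ry": 0, "rz": 0}
    - {"x": 0, "y": 0, "z": 0, "rx": 7, "ry": 0, "rz": 0}
    - {"x": 0, "y": 0, "z": 0, "rx": 7, "ry": 0, "rz": 0}
    - {"x": 0, "y": 0, "z": 0, "rx": 7, "ry": 0, "rz": 0}
    - {"x": 0, "y": 0, "z": 0, "rx": 7, "ry": 0, "rz": 0}
  claw: 1.0

```text
time: 2.85
tool_pos: [0.3874, -0.3899, 0.308]
ee_rot: [-2.516, 0.003, -1.685]
wrist_force: [0.3, 0.1, 0.4]
width: 0.0943
```

```bash
python3 -c "
from h import *
delta(pinpt(120),35)"
```

```text
t 2.85 tcp [ 0.3874 -0.3899  0.308 ] sens(mm) [-197.3 -347.9  308. ] F [0.3 0.1 0.4] w 0.0943
 q [-1.25 -0.23  1.6   0.56  1.49  0.48] shift mm [-347.6  -11.7  100.7] rot deg [-0.8  0.1 -0.1]
```

Emit:
jog_arm:
  series:
    - {"x": -0.035, "y": -0.001, "z": 0.003, "rx": 0, "ry": 0, "rz": 0}
    - {"x": -0.035, "y": -0.001, "z": 0.003, "rx": 0, "ry": 0, "rz": 0}
    - {"x": -0.035, "y": -0.001, "z": 0.003, "rx": 0, "ry": 0, "rz": 0}
    - {"x": -0.035, "y": -0.001, "z": 0.003, "rx": 0, "ry": 0, "rz": 0}
    - {"x": -0.035, "y": -0.001, "z": 0.003, "rx": 0, "ry": 0, "rz": 0}
    - {"x": -0.035, "y": -0.001, "z": 0.003, "rx": 0, "ry": 0, "rz": 0}
    - {"x": -0.035, "y": -0.001, "z": 0.003, "rx": 0, "ry": 0, "rz": 0}
    - {"x": -0.035, "y": -0.001, "z": 0.003, "rx": 0, "ry": 0, "rz": 0}
    - {"x": -0.035, "y": -0.001, "z": 0.003, "rx": 0, "ry": 0, "rz": 0}
    - {"x": -0.03, "y": -0.001, "z": 0.003, "rx": 0, "ry": 0, "rz": 0}

```text
time: 3.68
tool_pos: [0.4491, -0.0507, 0.2867]
ee_rot: [-2.51, 0.009, -1.727]
wrist_force: [1.5, 0.2, -0.2]
width: 0.094
```

```bash
cat >> h.py <<'E'
def shot(n,tag,box,sc):
    from bench import cams
    s=cams.snapshot(n); x0,y0,x1,y1=box; im=np.ascontiguousarray(s["img"][:,:,::-1])
    cv2.imwrite(f"pics/{tag}.png",cv2.resize(im[y0:y1,x0:x1],None,fx=sc,fy=sc,interpolation=cv2.INTER_CUBIC))
    return s
E
python3 -c "
from h import *
delta(pinpt(120),35)
from bench import robot
o=robot.get_obs()
s=shot('side','s1',(240,150,380,250),5);t=shot('top','t1',(200,110,340,230),5)
print((proj(s,o['tool_pos'])[0]-[240,150])*5,(proj(t,o['tool_pos'])[0]-[200,110])*5)
print(s['origin'],s['attitude'])
"
```

```text
t 3.68 tcp [ 0.4491 -0.0507  0.2867] sens(mm) [-174.6   -3.8  286.7] F [ 1.5  0.2 -0.2] w 0.094
 q [-0.32 -0.64  1.9   0.11  1.26  1.41] shift mm [-5.3 -5.8 69.2] rot deg [-1.2 -1.  -2.3]
[ 77.49512371 121.89883321] [283.30310693 444.31411163]
[ 0.41683636 -1.22495067  0.88588835] [-2.09387059  0.01595861 -0.04356691]
```

View pics/s1.png

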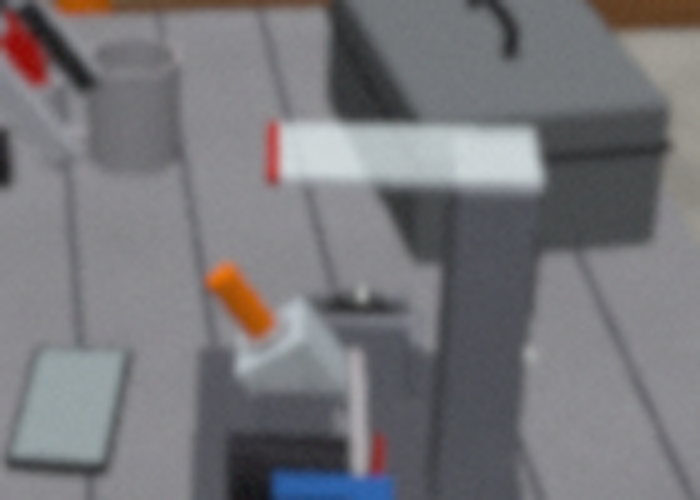

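View pics/t1.png

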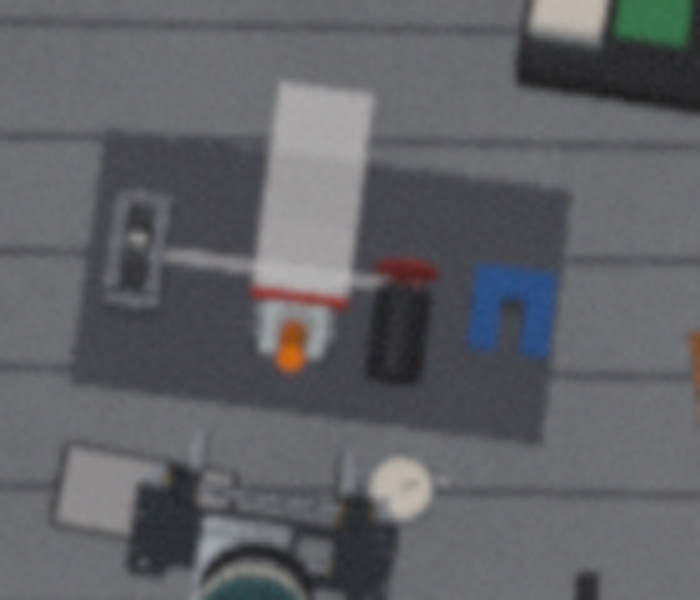

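Emit:
jog_arm:
  series:
    - {"x": -0.002, "y": -0.002, "z": 0.023, "rx": -1, "ry": -1, "rz": -2}
    - {"x": -0.002, "y": -0.002, "z": 0.023, "rx": 0, "ry": 0, "rz": 0}
    - {"x": 0, "y": 0, "z": 0.023, "rx": 0, "ry": 0, "rz": 0}
    - {"x": 0, "y": 0, "z": 0.015, "rx": 0, "ry": 0, "rz": 0}

```text
time: 4.12
tool_pos: [0.5051, -0.0443, 0.2265]
ee_rot: [-2.515, -0.002, -1.663]
wrist_force: [-0.3, 0.3, -0.4]
width: 0.094
```

```bash
python3 -c "
from h import *
delta(pinpt(105),35)
from bench import robot
o=robot.get_obs(); Rt=R.from_euler('xyz',o['ee_rot'])
s=shot('side','s2',(240,150,380,250),5);t=shot('top','t2',(225,140,305,220),7)
P=np.array(o['tool_pos'])+Rt.apply([[0,0,0],[.047,0,0],[-.047,0,0],[.0595,0,0],[-.0595,0,0]])
print((proj(s,P)-[240,150])*5);print((proj(t,P)-[225,140])*7)
H=sw([pinpt(56),pinpt(6)],X)
print((proj(s,H)-[240,150])*5,(proj(t,H)-[225,140])*7)
"
```

```text
t 4.12 tcp [ 0.5051 -0.0443  0.2265] sens(mm) [-119.7    8.8  226.5] F [-0.3  0.3 -0.4] w 0.094
 q [-0.27 -0.49  1.94  0.12  1.08  1.37] shift mm [8.8 3.2 3.2] rot deg [-0.9  0.7  1.1]
[[169.33009356 200.8029844 ]
 [167.89639357 238.74848414]
 [170.68015817 165.07104815]
 [167.50001434 249.2393876 ]
 [171.02606168 155.91607744]]
[[207.97625483 320.59328065]
 [295.5660144  329.9505389 ]
 [120.37387805 311.23467451]
 [318.85903953 332.43894453]
 [ 97.0732492  308.74545656]]
[[212.72988997 270.93876645]
 [257.2923711  327.3822754 ]] [[228.51493904 284.89114823]
 [232.83723018 245.99548931]]
```

View pics/s2.png

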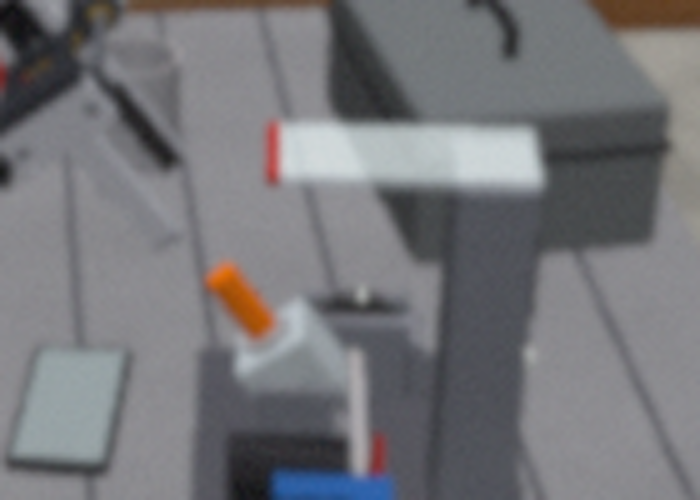

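View pics/t2.png

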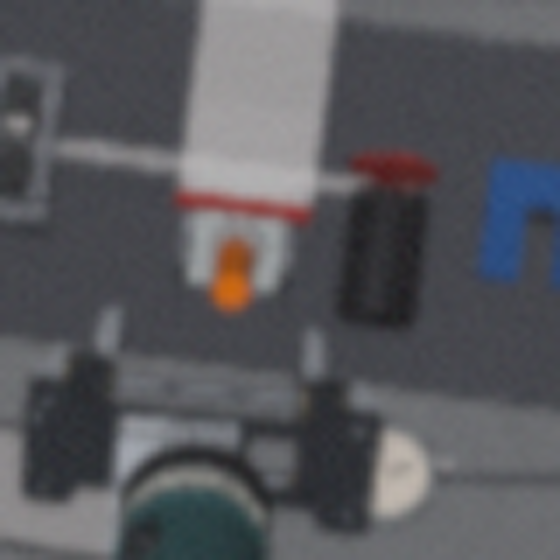

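```bash
sed -i 's/^X=.*/X=np.array([0.6215,-0.0667,-0.114])/' h.py; python3 -c "
from h import *
delta(pinpt(70),35)"
```

```text
t 4.22 tcp [ 0.504  -0.0444  0.2246] sens(mm) [-119.2    8.8  224.6] F [-0.4 -0.8 -0.8] w 0.094
 q [-0.27 -0.49  1.94  0.12  1.08  1.37] shift mm [ 9.1  2.8 36.4] rot deg [-0.6  0.7  1. ]
```

Emit:
jog_arm:
  series:
    - {"x": 0.009, "y": 0.003, "z": 0.01, "rx": -0.6, "ry": 0.7, "rz": 1}
    - {"x": 0, "y": 0, "z": 0.013, "rx": 0, "ry": 0, "rz": 0}
    - {"x": 0, "y": 0, "z": 0.013, "rx": 0, "ry": 0, "rz": 0}
    - {"x": 0, "y": 0, "z": 0, "rx": 0, "ry": 0, "rz": 0}

```text
time: 4.55
tool_pos: [0.522, -0.0617, 0.1959]
ee_rot: [-2.527, -0.003, -1.695]
wrist_force: [-0.3, 0.6, -0.1]
width: 0.0938
```

```bash
python3 -c "
from h import *
delta(pinpt(16),35)
from bench import robot
o=robot.get_obs(); Rt=R.from_euler('xyz',o['ee_rot'])
s=shot('side','s3',(260,170,340,250),7);t=shot('top','t3',(225,140,305,220),7)
delta(pinpt(16),35)
P=np.array(o['tool_pos'])+Rt.apply([[0,0,0],[.047,0,0],[-.047,0,0],[.0595,0,0],[-.0595,0,0]])
print((proj(s,P)-[260,170])*7+3);print((proj(t,P)-[225,140])*7+3)
H=sw([pinpt(56),pinpt(6)],X)
print((proj(s,H)-[260,170])*7+3,(proj(t,H)-[225,140])*7+3)
"
```

```text
t 4.55 tcp [ 0.522  -0.0617  0.1959] sens(mm) [-99.5  -6.4 195.9] F [-0.3  0.6 -0.1] w 0.0938
 q [-0.29 -0.43  1.95  0.11  1.01  1.38] shift mm [-6.8  2.3 55.6] rot deg [-0.2 -0.5 -0.4]
t 4.65 tcp [ 0.5225 -0.0616  0.1986] sens(mm) [-98.9  -6.1 198.6] F [-0.2 -0.2  0.2] w 0.0936
 q [-0.29 -0.43  1.95  0.11  1.01  1.38] shift mm [-6.6  4.5 57.5] rot deg [-0.4 -0.5 -0.4]
[[140.87861282 222.34867509]
 [136.59572035 277.66458191]
 [144.91217644 170.25298724]
 [135.41171594 292.95664874]
 [145.9457065  156.90437927]]
[[242.1670104  301.40858103]
 [327.84156883 313.32581855]
 [156.50454856 289.49302613]
 [350.62939238 316.49557992]
 [133.724015   286.32427879]]
[[157.4729061  242.43540339]
 [219.90706512 321.45724671]] [[231.48286405 290.59748383]
 [235.80635134 251.63351707]]
```

View pics/s3.png

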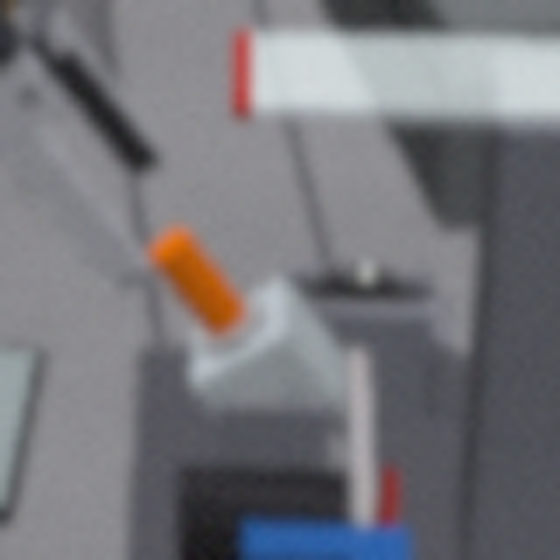

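View pics/t3.png

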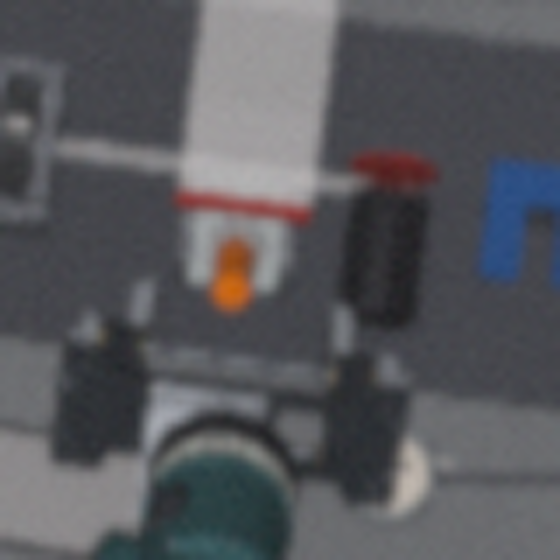

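Emit:
jog_arm:
  series:
    - {"x": -0.0065, "y": 0.003, "z": 0, "rx": 0, "ry": -0.5, "rz": -0.4}
    - {"x": 0, "y": 0, "z": 0.015, "rx": 0, "ry": 0, "rz": 0}
    - {"x": 0, "y": 0, "z": 0.015, "rx": 0, "ry": 0, "rz": 0}
    - {"x": 0, "y": 0, "z": 0, "rx": 0, "ry": 0, "rz": 0}

```text
time: 4.98
tool_pos: [0.5394, -0.0579, 0.179]
ee_rot: [-2.512, -0.001, -1.685]
wrist_force: [-1.3, 0.4, -1.1]
width: 0.0941
```

```bash
python3 -c "
from h import *
from bench import robot
delta(pinpt(16),35)
s=shot('side','s4',(260,170,340,250),7);t=shot('top','t4',(225,140,305,220),7)
delta(pinpt(16),35)
"
```

```text
t 4.98 tcp [ 0.5394 -0.0579  0.179 ] sens(mm) [-82.5  -0.6 179. ] F [-1.3  0.4 -1.1] w 0.0941
 q [-0.27 -0.38  1.96  0.11  0.94  1.38] shift mm [-0.6  6.8 32.1] rot deg [-1.  -0.1  0. ]
t 5.08 tcp [ 0.5399 -0.058   0.1814] sens(mm) [-82.1  -0.6 181.4] F [-0.2  0.2 -0.6] w 0.0938
 q [-0.27 -0.38  1.96  0.11  0.94  1.38] shift mm [-0.7  8.7 33.7] rot deg [-1.2 -0.1  0. ]
```

View pics/s4.png

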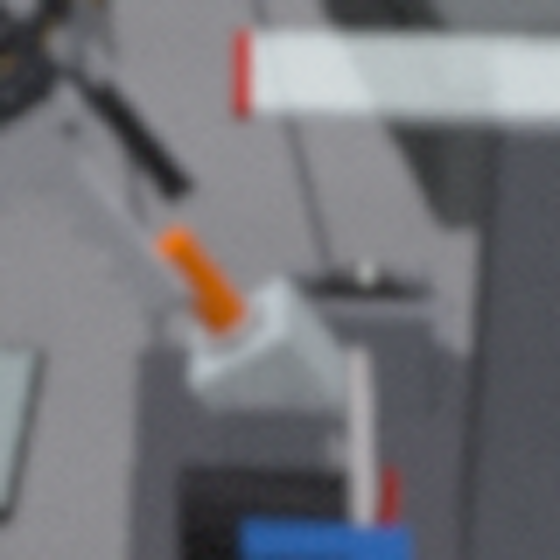

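View pics/t4.png

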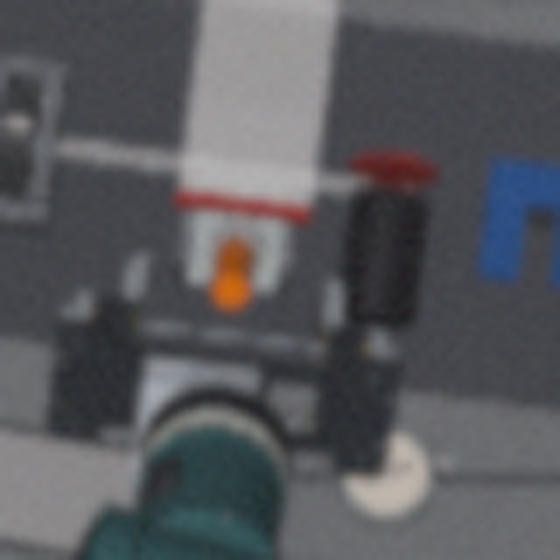

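Emit:
jog_arm:
  series:
    - {"x": -0.002, "y": 0.006, "z": 0, "rx": -1, "ry": 0, "rz": 0}
    - {"x": 0, "y": 0, "z": 0.01, "rx": 0, "ry": 0, "rz": 0}
    - {"x": 0, "y": 0, "z": 0, "rx": 0, "ry": 0, "rz": 0}

```text
time: 5.33
tool_pos: [0.5413, -0.056, 0.1731]
ee_rot: [-2.523, -0.002, -1.685]
wrist_force: [0.0, 0.2, -0.6]
width: 0.094
```

```bash
python3 -c "
from h import *
from bench import robot
delta(pinpt(16),35)
s=shot('side','s5',(260,170,340,250),7);t=shot('top','t5',(225,140,305,220),7)
delta(pinpt(16),35)
"
```

```text
t 5.33 tcp [ 0.5413 -0.056   0.1731] sens(mm) [-80.9   1.5 173.1] F [ 0.   0.2 -0.6] w 0.094
 q [-0.26 -0.37  1.96  0.1   0.93  1.39] shift mm [ 1.4  4.3 26.3] rot deg [-0.5 -0.1  0.1]
t 5.43 tcp [ 0.5417 -0.0561  0.1745] sens(mm) [-80.5   1.5 174.5] F [-0.8 -0.2  0.7] w 0.0939
 q [-0.26 -0.37  1.96  0.1   0.93  1.39] shift mm [ 1.4  5.6 27.2] rot deg [-0.6 -0.1  0.1]
```

View pics/s5.png

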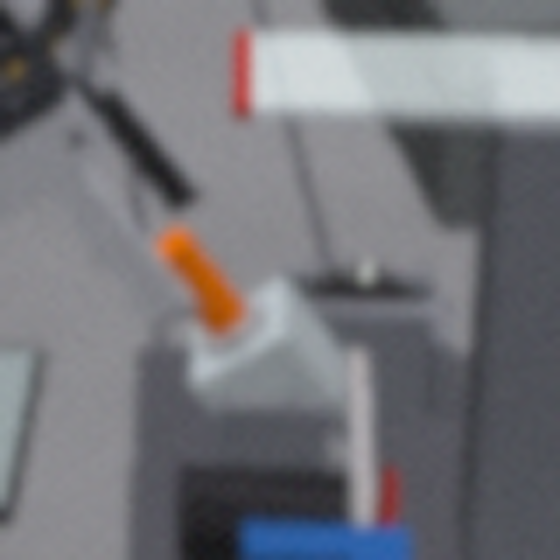

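View pics/t5.png

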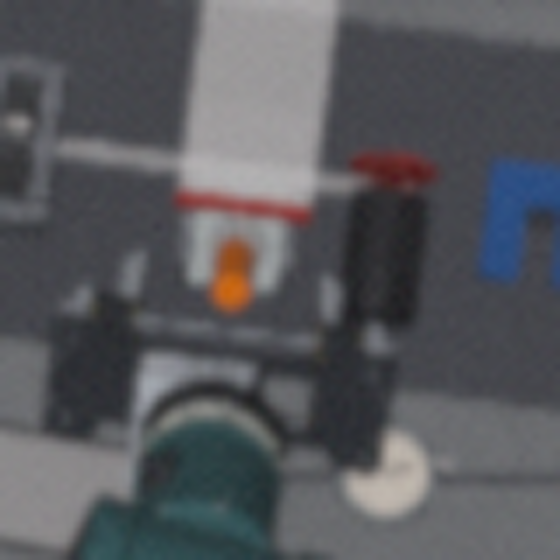

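Emit:
jog_arm:
  series:
    - {"x": 0.001, "y": 0.006, "z": 0.006, "rx": -0.5, "ry": 0, "rz": 0}
    - {"x": 0, "y": 0.002, "z": 0.012, "rx": 0, "ry": 0, "rz": 0}
    - {"x": 0, "y": 0, "z": 0.01, "rx": 0, "ry": 0, "rz": 0}

```text
time: 5.68
tool_pos: [0.5525, -0.0587, 0.1495]
ee_rot: [-2.524, -0.004, -1.685]
wrist_force: [-0.7, 0.4, -0.1]
width: 0.0937
```

```bash
python3 -c "
from h import *
from bench import robot
delta(pinpt(16),35)
s=shot('side','s6',(260,170,340,250),7)
delta(pinpt(16),35)
"
```

```text
t 5.68 tcp [ 0.5525 -0.0587  0.1495] sens(mm) [-6.950e+01  1.000e-01  1.495e+02] F [-0.7  0.4 -0.1] w 0.0937
 q [-0.26 -0.32  1.98  0.11  0.87  1.38] shift mm [ 0.1 -0.   0.5] rot deg [-0.4 -0.2  0.1]
t 5.73 tcp [ 0.5522 -0.0586  0.1471] sens(mm) [-69.8   0.2 147.1] F [-0.6 -0.4 -1.4] w 0.0939
 q [-0.26 -0.32  1.98  0.11  0.87  1.38] shift mm [ 0.2 -1.7 -1.3] rot deg [-0.2 -0.2  0.1]
```

View pics/s6.png

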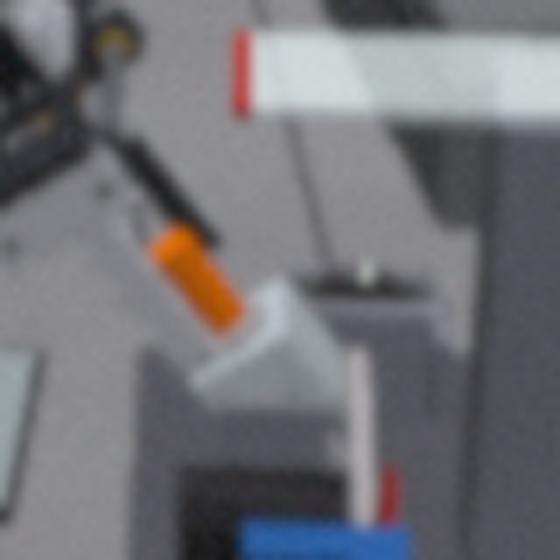

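Emit:
jog_arm:
  series:
    - {"x": 0, "y": 0, "z": 0, "rx": 0, "ry": 0, "rz": 0}
    - {"x": 0, "y": 0, "z": 0, "rx": 0, "ry": 0, "rz": 0}
    - {"x": 0, "y": 0, "z": 0, "rx": 0, "ry": 0, "rz": 0}
    - {"x": 0, "y": 0, "z": 0, "rx": 0, "ry": 0, "rz": 0}
    - {"x": 0, "y": 0, "z": 0, "rx": 0, "ry": 0, "rz": 0}
    - {"x": 0, "y": 0, "z": 0, "rx": 0, "ry": 0, "rz": 0}
    - {"x": 0, "y": 0, "z": 0, "rx": 0, "ry": 0, "rz": 0}
  claw: 0

```text
time: 6.32
tool_pos: [0.5519, -0.0587, 0.1464]
ee_rot: [-2.529, -0.003, -1.685]
wrist_force: [-0.2, 0.1, -0.2]
width: 0.0506
```

```bash
python3 -c "
from h import *
from bench import robot
delta(pinpt(16),35)
s=shot('side','s7',(260,170,340,250),7);t=shot('top','t7',(225,140,305,220),7)
delta(pinpt(16),35)
"
```

```text
t 6.32 tcp [ 0.5519 -0.0587  0.1464] sens(mm) [-7.000e+01  1.000e-01  1.464e+02] F [-0.2  0.1 -0.2] w 0.0506
 q [-0.26 -0.32  1.98  0.11  0.87  1.38] shift mm [ 0.1 -2.3 -1.7] rot deg [-0.1 -0.2  0.1]
t 6.42 tcp [ 0.5519 -0.0587  0.1463] sens(mm) [-70.    0.  146.3] F [-0.6 -0.5  0. ] w 0.0426
 q [-0.26 -0.32  1.98  0.11  0.87  1.38] shift mm [ 0.1 -2.3 -1.8] rot deg [-0.1 -0.2  0.1]
```

View pics/s7.png

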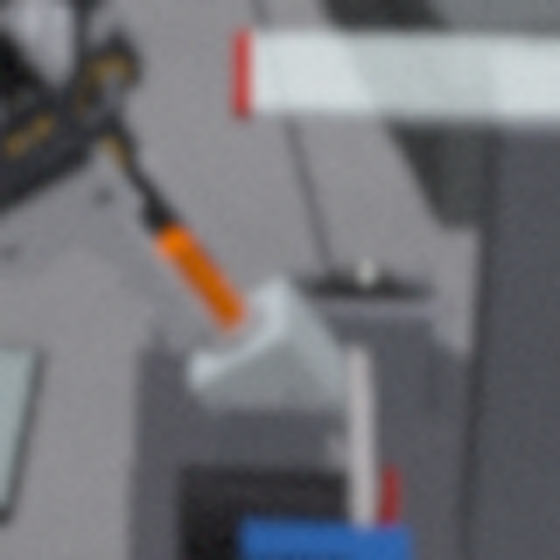

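View pics/t7.png

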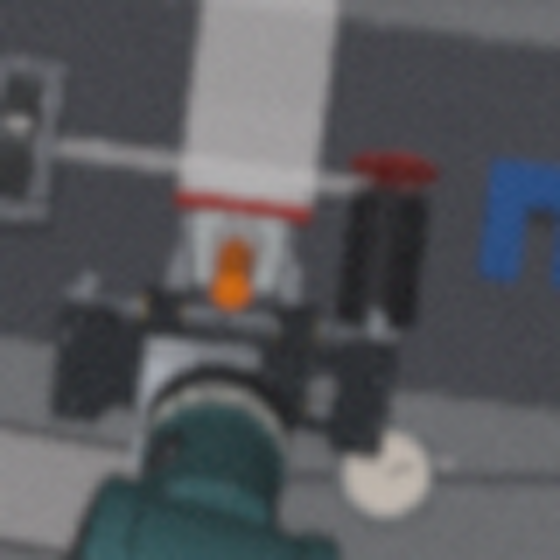

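Emit:
jog_arm:
  series:
    - {"x": -0.002, "y": 0, "z": 0, "rx": 0, "ry": 0, "rz": 0}
    - {"x": 0, "y": 0, "z": 0, "rx": 0, "ry": 0, "rz": 0}
    - {"x": 0, "y": 0, "z": 0, "rx": 0, "ry": 0, "rz": 0}
    - {"x": 0, "y": 0, "z": 0, "rx": 0, "ry": 0, "rz": 0}
    - {"x": 0, "y": 0, "z": 0, "rx": 0, "ry": 0, "rz": 0}
    - {"x": 0, "y": 0, "z": 0, "rx": 0, "ry": 0, "rz": 0}

```text
time: 6.92
tool_pos: [0.5524, -0.057, 0.1468]
ee_rot: [-2.528, -0.004, -1.685]
wrist_force: [0.1, -0.6, 1.0]
width: 0.0213
```

```bash
python3 -c "
from h import *
delta(pinpt(16),35)
"
```

```text
t 6.92 tcp [ 0.5524 -0.057   0.1468] sens(mm) [-69.8   1.8 146.8] F [ 0.1 -0.6  1. ] w 0.0213
 q [-0.25 -0.32  1.98  0.1   0.87  1.39] shift mm [ 1.8 -1.8 -1.5] rot deg [-0.2 -0.2  0.1]
```

Emit:
jog_arm:
  series:
    - {"x": 0, "y": 0, "z": -0.008, "rx": 0, "ry": 0, "rz": 0}
    - {"x": 0, "y": 0, "z": -0.012, "rx": 0, "ry": 0, "rz": 0}
    - {"x": 0, "y": 0, "z": -0.012, "rx": 0, "ry": 0, "rz": 0}

```text
time: 7.17
tool_pos: [0.5343, -0.0551, 0.1721]
ee_rot: [-2.529, -0.004, -1.686]
wrist_force: [2.9, -0.2, -1.6]
width: 0.0215
```

```bash
sed -i 's/^X=.*/X=np.array([0.6217,-0.0649,-0.114])/' h.py; python3 -c "
from h import *
delta(pinpt(117),35)
"
```

```text
t 7.17 tcp [ 0.5343 -0.0551  0.1721] sens(mm) [-88.   -0.2 172.1] F [ 2.9 -0.2 -1.6] w 0.0215
 q [-0.26 -0.38  1.97  0.1   0.95  1.39] shift mm [  0.1  -2.4 -71.4] rot deg [-0.1 -0.2  0.1]
```

Emit:
jog_arm:
  series:
    - {"x": 0, "y": 0, "z": -0.014, "rx": 0, "ry": 0, "rz": 0}
    - {"x": 0, "y": 0, "z": -0.014, "rx": 0, "ry": 0, "rz": 0}
    - {"x": 0, "y": 0, "z": -0.014, "rx": 0, "ry": 0, "rz": 0}

```text
time: 7.42
tool_pos: [0.5092, -0.0519, 0.2076]
ee_rot: [-2.528, -0.003, -1.686]
wrist_force: [1.7, -1.2, -1.0]
width: 0.0217
```

```bash
python3 -c "
from h import *
delta(pinpt(117),35)
"
```

```text
t 7.42 tcp [ 0.5092 -0.0519  0.2076] sens(mm) [-1.132e+02  1.000e-01  2.076e+02] F [ 1.7 -1.2 -1. ] w 0.0217
 q [-0.27 -0.47  1.95  0.1   1.05  1.39] shift mm [  0.2  -2.6 -27.8] rot deg [-0.1 -0.2  0. ]
```

Emit:
jog_arm:
  series:
    - {"x": 0, "y": 0, "z": -0.014, "rx": 0, "ry": 0, "rz": 0}
    - {"x": 0, "y": 0, "z": -0.014, "rx": 0, "ry": 0, "rz": 0}
    - {"x": 0, "y": 0, "z": -0.014, "rx": 0, "ry": 0, "rz": 0}

```text
time: 7.67
tool_pos: [0.4818, -0.0479, 0.2416]
ee_rot: [-2.534, -0.002, -1.686]
wrist_force: [-0.2, -0.8, -1.8]
width: 0.0215
```

```bash
python3 -c "
from h import *
delta([-140,-170,235],0)
s=shot('side','s8',(240,150,380,250),5);
"
```

```text
t 7.67 tcp [ 0.4818 -0.0479  0.2416] sens(mm) [-141.     1.   241.6] F [-0.2 -0.8 -1.8] w 0.0215
 q [-0.29 -0.54  1.93  0.11  1.16  1.39] shift mm [170.9   3.1   6.3] rot deg [-34.8  -0.1  -0. ]
```

View pics/s8.png

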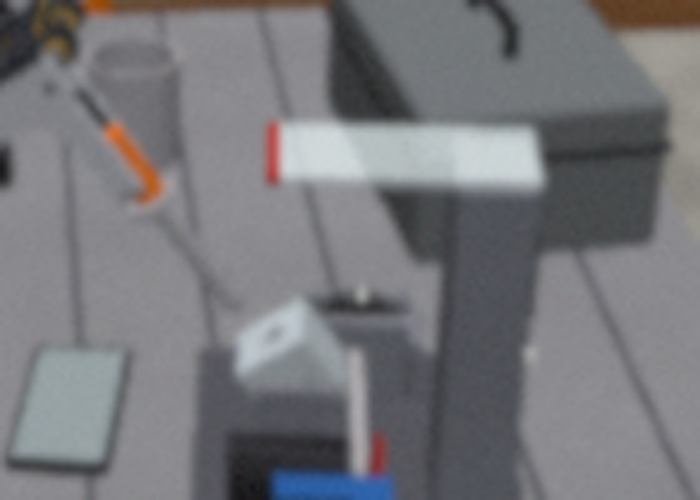

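Emit:
jog_arm:
  series:
    - {"x": 0, "y": 0, "z": -0.02, "rx": 0, "ry": 0, "rz": 0}
    - {"x": 0, "y": 0, "z": -0.02, "rx": 0, "ry": 0, "rz": 0}
    - {"x": 0.03, "y": 0, "z": 0, "rx": -6, "ry": 0, "rz": 0}
    - {"x": 0.03, "y": 0, "z": 0, "rx": -6, "ry": 0, "rz": 0}
    - {"x": 0.03, "y": 0, "z": 0, "rx": -6, "ry": 0, "rz": 0}
    - {"x": 0.03, "y": 0, "z": 0, "rx": -6, "ry": 0, "rz": 0}
    - {"x": 0.03, "y": 0, "z": 0, "rx": -6, "ry": 0, "rz": 0}
    - {"x": 0.02, "y": 0, "z": 0, "rx": -5, "ry": 0, "rz": 0}

```text
time: 8.38
tool_pos: [0.4303, -0.2121, 0.2796]
ee_rot: [3.123, 0.0, -1.674]
wrist_force: [-0.2, -0.1, -1.5]
width: 0.0214
```

```bash
python3 -c "
from h import *
delta([-100,-170,170],0)
"
```

```text
t 8.38 tcp [ 0.4303 -0.2121  0.2796] sens(mm) [-173.4 -168.1  279.6] F [-0.2 -0.1 -1.5] w 0.0214
 q [-0.57 -0.06  1.37 -0.01  1.84  1.1 ] shift mm [  2.7 -75.4 108.2] rot deg [1.1 0.  0.6]
```

Emit:
jog_arm:
  series:
    - {"x": 0.001, "y": -0.015, "z": 0.02, "rx": 1, "ry": 0, "rz": 0.6}
    - {"x": 0, "y": -0.015, "z": 0.02, "rx": 0, "ry": 0, "rz": 0}
    - {"x": 0, "y": -0.015, "z": 0.02, "rx": 0, "ry": 0, "rz": 0}
    - {"x": 0, "y": -0.015, "z": 0.02, "rx": 0, "ry": 0, "rz": 0}
    - {"x": 0, "y": 0, "z": 0.015, "rx": 0, "ry": 0, "rz": 0}
    - {"x": 0, "y": 0, "z": 0, "rx": 0, "ry": 0, "rz": 0}

```text
time: 8.88
tool_pos: [0.4949, -0.2271, 0.1723]
ee_rot: [3.129, 0.004, -1.692]
wrist_force: [-0.0, -0.5, -1.8]
width: 0.0217
```

```bash
python3 -c "
from h import *
delta([-100,-170,165],0)
from bench import robot
s=shot('side','s9',(250,190,340,280),7);t=shot('top','t9',(255,130,335,210),7)
delta([-100,-170,165],0)
o=robot.get_obs(); Rt=R.from_euler('xyz',o['ee_rot'])
P=np.array(o['tool_pos'])+Rt.apply([[0,0,0],[0,0,.107],[0,0,.0175]])
print('tcp,tip,collar',(proj(s,P)-[250,190])*7+3,(proj(t,P)-[255,130])*7+3)
N=sw([[-57,-160,130],[-57,-180,130],[-57,-138,130],[-57,-202,130],[-13,-170,130]],X)
print((proj(s,N)-[250,190])*7+3,(proj(t,N)-[255,130])*7+3)
"
```

```text
t 8.88 tcp [ 0.4949 -0.2271  0.1723] sens(mm) [-107.5 -175.5  172.3] F [-0.  -0.5 -1.8] w 0.0217
 q [-0.53  0.09  1.43 -0.    1.63  1.16] shift mm [-5.6 -7.6  7.2] rot deg [ 0.7  0.2 -0.4]
t 8.98 tcp [ 0.4958 -0.2277  0.1758] sens(mm) [-106.6 -176.1  175.8] F [ 0.8 -0.4 -1.1] w 0.0216
 q [-0.53  0.09  1.43 -0.    1.63  1.16] shift mm [-6.1 -6.6 10.8] rot deg [ 0.4  0.1 -0.4]
tcp,tip,collar [[180.47126657 339.25637735]
 [177.78809459 549.46214735]
 [180.01641311 374.89062826]] [[332.57235629 428.73500491]
 [309.73039019 454.3489087 ]
 [328.65596356 433.12666306]]
[[302.62140106 411.37857711]
 [302.4822073  441.13127432]
 [302.770151   379.58324781]
 [302.32453287 474.83421567]
 [411.25188936 429.38481248]] [[304.41807658 349.49995079]
 [339.5307304  354.03149022]
 [265.79284899 344.51508856]
 [378.15334127 359.01601474]
 [330.82921339 275.6422937 ]]
```

View pics/s9.png

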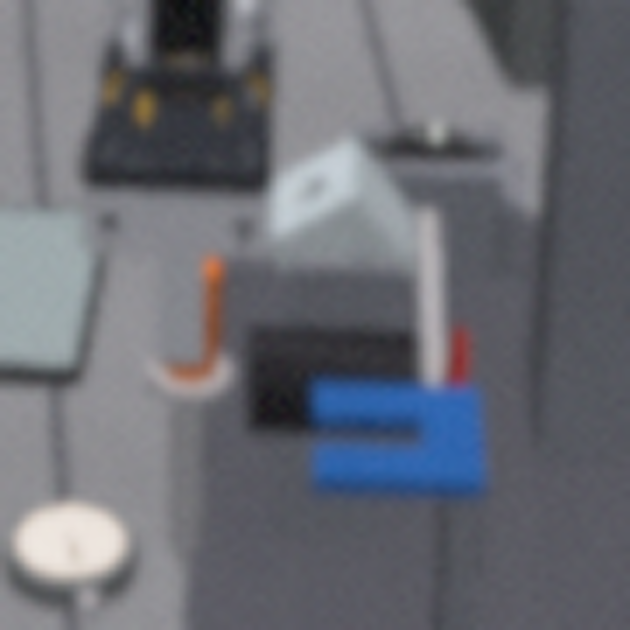

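View pics/t9.png

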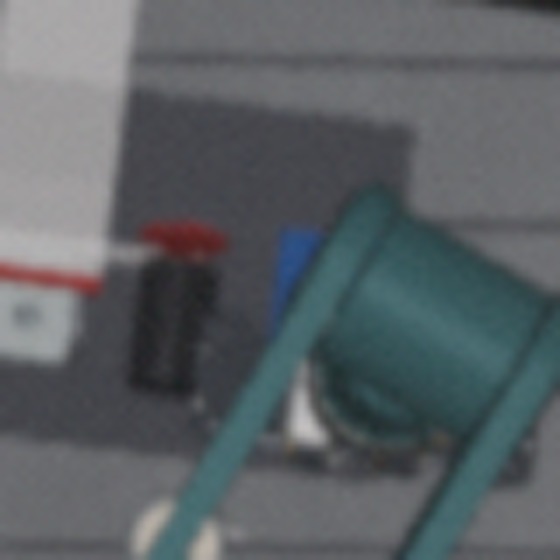

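Emit:
jog_arm:
  series:
    - {"x": -0.006, "y": -0.003, "z": 0.008, "rx": 0.5, "ry": 0, "rz": -0.4}
    - {"x": 0, "y": 0, "z": 0.006, "rx": 0, "ry": 0, "rz": 0}

```text
time: 9.15
tool_pos: [0.5013, -0.2227, 0.165]
ee_rot: [-3.133, -0.001, -1.685]
wrist_force: [0.4, 0.5, -3.1]
width: 0.0214
```

```bash
python3 -c "
from h import *
delta([-100,-170,155],0)
from bench import robot
s=shot('side','s10',(260,200,330,270),8)
delta([-100,-170,155],0)
o=robot.get_obs(); Rt=R.from_euler('xyz',o['ee_rot'])
P=np.array(o['tool_pos'])+Rt.apply([[0,0,0],[0,0,.0175],[0,0,.0115]])
print('tcp,collar',(proj(s,P)-[260,200])*8+3.5)
N=sw([[-57,-160,130],[-57,-180,130],[-57,-138,130],[-57,-202,130],[-13,-170,130]],X)
print((proj(s,N)-[260,200])*8+3.5)
"
```

```text
t 9.15 tcp [ 0.5013 -0.2227  0.165 ] sens(mm) [-101.7 -170.5  165. ] F [ 0.4  0.5 -3.1] w 0.0214
 q [-0.52  0.09  1.45  0.    1.6   1.16] shift mm [-0.5 -1.6 10. ] rot deg [-0.5 -0.  -0. ]
t 9.2 tcp [ 0.5008 -0.2231  0.1643] sens(mm) [-102.1 -170.9  164.3] F [-0.8 -0.6 -2.1] w 0.0217
 q [-0.52  0.09  1.45  0.    1.59  1.16] shift mm [-0.9 -2.   9.3] rot deg [-0.4 -0.1 -0.1]
tcp,collar [[139.50727257 326.31568006]
 [139.63051854 366.69322426]
 [139.58845842 352.91359154]]
[[265.92445836 390.21837384]
 [265.76537977 424.22145637]
 [266.09445828 353.88085464]
 [265.58518042 462.73910362]
 [390.07358784 410.79692855]]
```

View pics/s10.png

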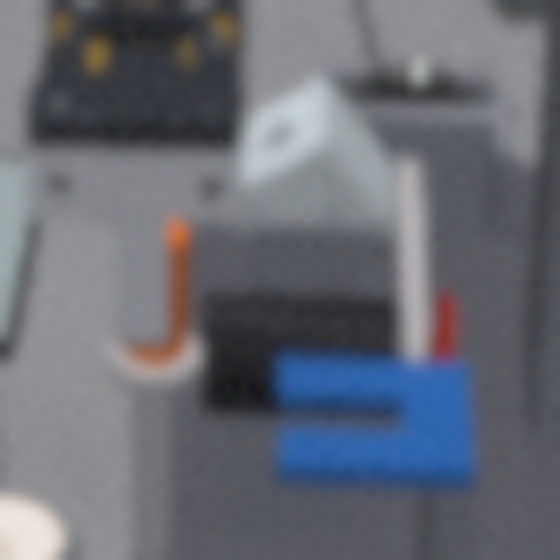

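Emit:
jog_arm:
  series:
    - {"x": -0.0005, "y": -0.005, "z": 0.008, "rx": -0.4, "ry": 0, "rz": 0}
    - {"x": 0, "y": -0.01, "z": 0.002, "rx": 0, "ry": 0, "rz": 0}
    - {"x": 0, "y": -0.01, "z": 0, "rx": 0, "ry": 0, "rz": 0}

```text
time: 9.45
tool_pos: [0.5266, -0.2257, 0.1563]
ee_rot: [-3.137, -0.004, -1.687]
wrist_force: [-0.4, -0.4, -1.9]
width: 0.0215
```

```bash
python3 -c "
from h import *
delta([-34,-170,155],0)
from bench import robot
s=shot('side','s11',(260,200,330,270),8)
delta([-34,-170,155],0)
"
```

```text
t 9.45 tcp [ 0.5266 -0.2257  0.1563] sens(mm) [ -76.2 -170.5  156.3] F [-0.4 -0.4 -1.9] w 0.0215
 q [-0.5   0.15  1.4  -0.    1.59  1.18] shift mm [ -0.6 -42.2   1.4] rot deg [-0.2 -0.2 -0.1]
t 9.5 tcp [ 0.5284 -0.2258  0.156 ] sens(mm) [ -74.4 -170.5  156. ] F [ 1.8 -0.5 -1.5] w 0.0217
 q [-0.5   0.15  1.4  -0.    1.59  1.18] shift mm [ -0.5 -40.4   1.2] rot deg [-0.3 -0.2 -0.1]
```

View pics/s11.png

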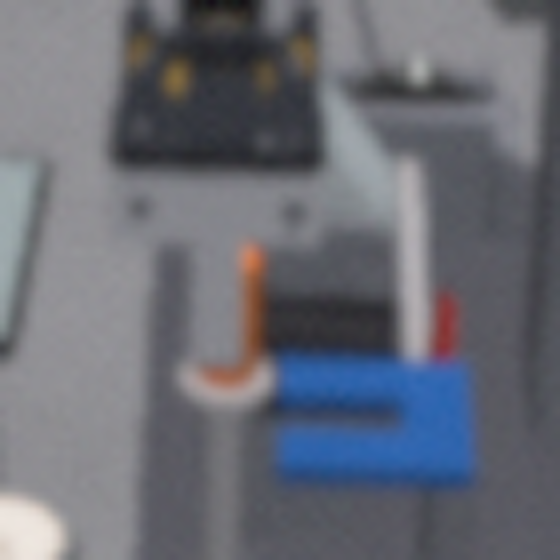

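Emit:
jog_arm:
  series:
    - {"x": -0.0005, "y": -0.01, "z": 0.003, "rx": 0, "ry": 0, "rz": 0}
    - {"x": 0, "y": -0.01, "z": 0, "rx": 0, "ry": 0, "rz": 0}

```text
time: 9.67
tool_pos: [0.5498, -0.228, 0.1537]
ee_rot: [-3.135, -0.004, -1.686]
wrist_force: [0.4, -0.5, -1.6]
width: 0.0217
```

```bash
python3 -c "
from h import *
from bench import robot
delta([-34,-170,152],0)
s=shot('side','s12',(260,200,330,270),8)
delta([-34,-170,152],0)
"
```

```text
t 9.67 tcp [ 0.5498 -0.228   0.1537] sens(mm) [ -52.8 -170.2  153.7] F [ 0.4 -0.5 -1.6] w 0.0217
 q [-0.49  0.2   1.35 -0.    1.59  1.2 ] shift mm [ -0.2 -18.8   1.8] rot deg [-0.4 -0.2 -0.1]
t 9.72 tcp [ 0.5517 -0.2283  0.1539] sens(mm) [ -51.  -170.3  153.9] F [ 1.7 -0.6 -2.1] w 0.0212
 q [-0.49  0.2   1.35 -0.    1.59  1.2 ] shift mm [ -0.3 -17.    2.1] rot deg [-0.5 -0.2 -0. ]
```

View pics/s12.png

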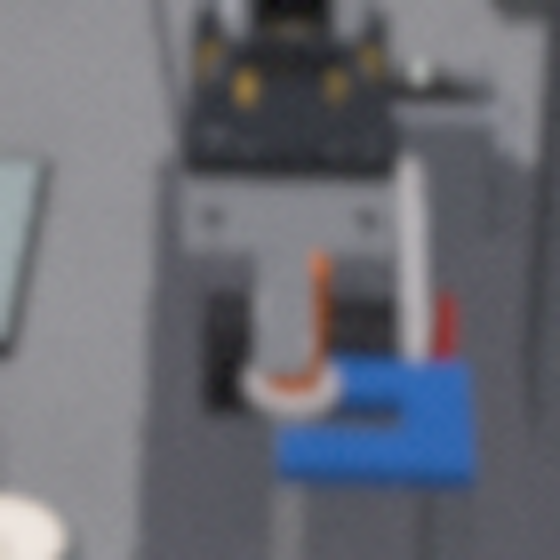

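Emit:
jog_arm:
  series:
    - {"x": 0, "y": -0.009, "z": 0, "rx": -0.4, "ry": 0, "rz": 0}
    - {"x": 0, "y": -0.009, "z": 0, "rx": 0, "ry": 0, "rz": 0}
    - {"x": 0, "y": 0, "z": 0, "rx": 0, "ry": 0, "rz": 0}

```text
time: 9.97
tool_pos: [0.5719, -0.2308, 0.1544]
ee_rot: [-3.14, -0.005, -1.685]
wrist_force: [0.1, -0.4, -1.5]
width: 0.0214
```

```bash
python3 -c "
from h import *
from bench import robot
delta([-34,-170,145],0)
s=shot('side','s13',(260,200,330,270),8)
delta([-34,-170,145],0)
"
```

```text
t 9.97 tcp [ 0.5719 -0.2308  0.1544] sens(mm) [ -30.6 -170.5  154.4] F [ 0.1 -0.4 -1.5] w 0.0214
 q [-0.47  0.25  1.29 -0.    1.6   1.21] shift mm [-0.5  3.4  9.4] rot deg [-0.1 -0.3  0. ]
t 10.02 tcp [ 0.5712 -0.2307  0.1543] sens(mm) [ -31.3 -170.4  154.3] F [-0.3  0.4 -1.8] w 0.0213
 q [-0.47  0.25  1.29 -0.    1.6   1.21] shift mm [-0.5  2.7  9.3] rot deg [-0.1 -0.3 -0. ]
```

View pics/s13.png

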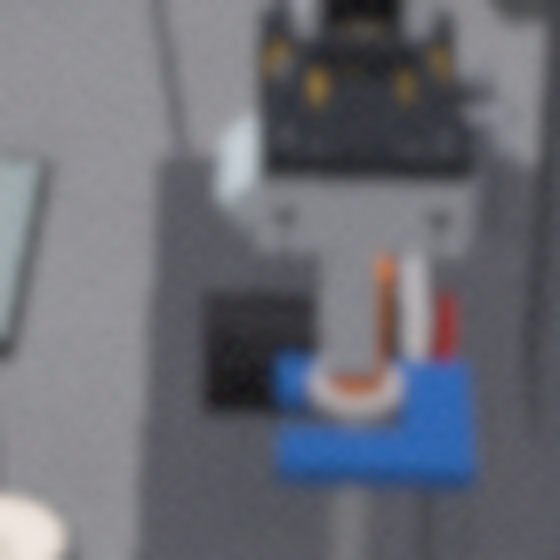

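Emit:
jog_arm:
  series:
    - {"x": 0, "y": 0, "z": 0.004, "rx": 0, "ry": 0, "rz": 0}
    - {"x": 0, "y": 0, "z": 0.003, "rx": 0, "ry": 0, "rz": 0}

```text
time: 10.18
tool_pos: [0.5713, -0.2309, 0.1478]
ee_rot: [-3.14, -0.005, -1.685]
wrist_force: [-0.6, -0.2, -1.5]
width: 0.0218
```

```bash
python3 -c "
from h import *
from bench import robot
delta([-34,-170,145],0)
s=shot('side','s14',(260,200,330,270),8)
delta([-34,-170,145],0)
"
```

```text
t 10.18 tcp [ 0.5713 -0.2309  0.1478] sens(mm) [ -31.2 -170.7  147.8] F [-0.6 -0.2 -1.5] w 0.0218
 q [-0.47  0.25  1.3  -0.    1.59  1.21] shift mm [-0.7  2.8  2.8] rot deg [-0.1 -0.3  0. ]
t 10.23 tcp [ 0.5709 -0.2308  0.1472] sens(mm) [ -31.6 -170.6  147.2] F [-0.1 -0.5 -2.5] w 0.0214
 q [-0.47  0.25  1.3  -0.    1.59  1.21] shift mm [-0.6  2.4  2.2] rot deg [-0.1 -0.3 -0. ]
```

View pics/s14.png

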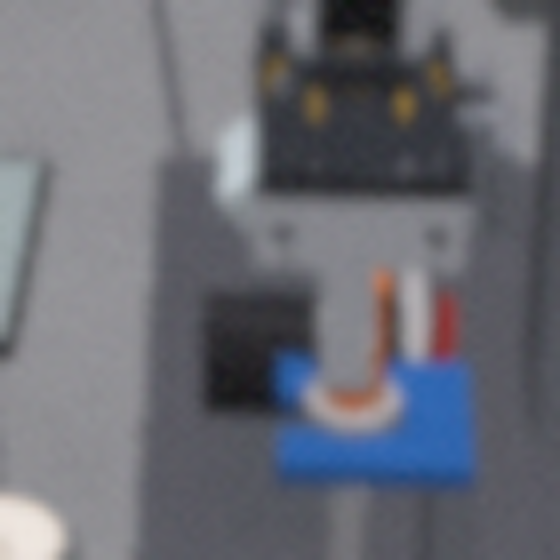

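Weight is still on the gripper; lower in small steps until contact.

Emit:
jog_arm:
  series:
    - {"x": 0, "y": 0, "z": 0.002, "rx": 0, "ry": 0, "rz": 0}
    - {"x": 0, "y": 0, "z": 0.001, "rx": 0, "ry": 0, "rz": 0}

```text
time: 10.4
tool_pos: [0.5709, -0.231, 0.1467]
ee_rot: [-3.138, -0.006, -1.685]
wrist_force: [-0.0, 0.1, 0.7]
width: 0.0209
```

Emit:
jog_arm:
  series:
    - {"x": 0, "y": 0, "z": 0.0015, "rx": 0, "ry": 0, "rz": 0}

```text
time: 10.48
tool_pos: [0.5709, -0.231, 0.1466]
ee_rot: [-3.136, -0.006, -1.685]
wrist_force: [-2.1, 0.6, 5.3]
width: 0.0213
```

Emit:
jog_arm:
  series:
    - {"x": 0, "y": 0, "z": 0, "rx": 0, "ry": 0, "rz": 0}
    - {"x": 0, "y": 0, "z": 0, "rx": 0, "ry": 0, "rz": 0}
    - {"x": 0, "y": 0, "z": 0, "rx": 0, "ry": 0, "rz": 0}
    - {"x": 0, "y": 0, "z": 0, "rx": 0, "ry": 0, "rz": 0}
    - {"x": 0, "y": 0, "z": 0, "rx": 0, "ry": 0, "rz": 0}
  claw: 0.6

```text
time: 10.9
tool_pos: [0.5707, -0.2315, 0.1473]
ee_rot: [-3.134, -0.007, -1.686]
wrist_force: [0.4, 0.3, 0.8]
width: 0.0513
```

```bash
python3 -c "
from h import *
from bench import robot
delta([-34,-170,145],0)
s=shot('side','s15',(260,200,330,270),8)
"
```

```text
t 10.9 tcp [ 0.5707 -0.2315  0.1473] sens(mm) [ -31.7 -171.3  147.3] F [0.4 0.3 0.8] w 0.0513
 q [-0.47  0.24  1.31 -0.    1.58  1.21] shift mm [-1.4  2.3  2.2] rot deg [-0.4 -0.4 -0.1]
```

View pics/s15.png

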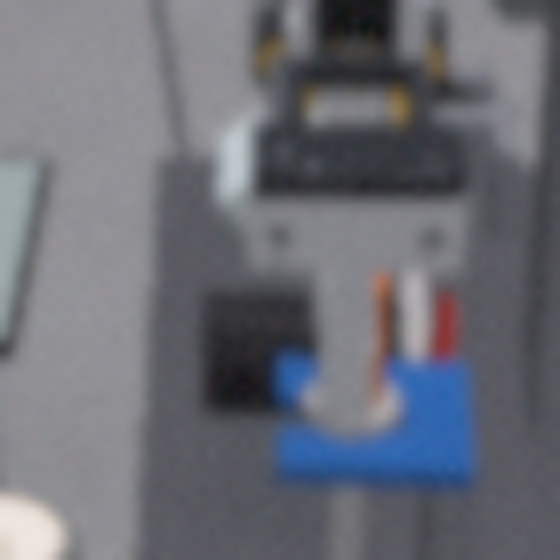

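Emit:
jog_arm:
  series:
    - {"x": 0, "y": 0, "z": -0.01, "rx": 0, "ry": 0, "rz": 0}
    - {"x": 0, "y": 0, "z": -0.015, "rx": 0, "ry": 0, "rz": 0}
    - {"x": 0, "y": 0, "z": -0.02, "rx": 0, "ry": 0, "rz": 0}
    - {"x": 0, "y": 0, "z": -0.025, "rx": 0, "ry": 0, "rz": 0}
    - {"x": 0, "y": 0, "z": -0.03, "rx": 0, "ry": 0, "rz": 0}
    - {"x": 0, "y": 0, "z": -0.03, "rx": 0, "ry": 0, "rz": 0}

```text
time: 11.45
tool_pos: [0.5663, -0.2287, 0.2733]
ee_rot: [3.13, -0.0, -1.686]
wrist_force: [1.0, -0.7, -1.2]
width: 0.0564
```

```bash
python3 -c "
from h import *
from bench import robot
delta([-34,-170,145],0)
s=shot('side','s16',(240,150,360,280),4.6)
"
```

```text
t 11.45 tcp [ 0.5663 -0.2287  0.2733] sens(mm) [ -36.4 -169.   273.3] F [ 1.  -0.7 -1.2] w 0.0564
 q [-0.47  0.23  1.07 -0.    1.85  1.21] shift mm [  0.9  -3.9 128.3] rot deg [ 0.7 -0.  -0.1]
```

View pics/s16.png

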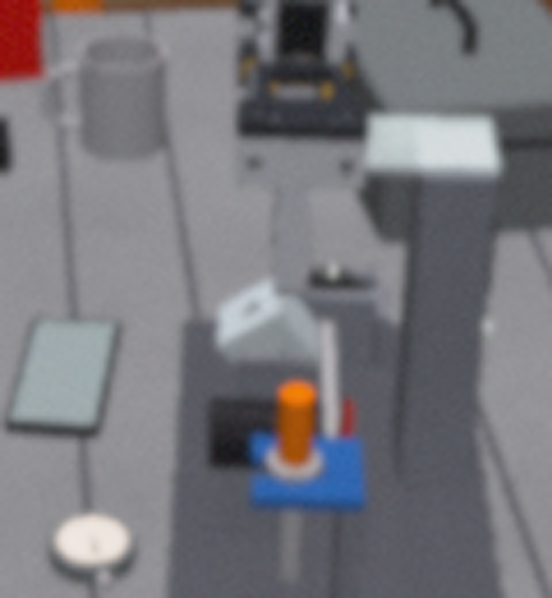

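Emit:
jog_arm:
  series:
    - {"x": 0, "y": 0.03, "z": -0.01, "rx": 0, "ry": 0, "rz": 0}
    - {"x": 0, "y": 0.03, "z": -0.01, "rx": 0, "ry": 0, "rz": 0}
    - {"x": 0, "y": 0.03, "z": 0, "rx": 0, "ry": 0, "rz": 0}
    - {"x": 0, "y": 0.03, "z": 0, "rx": 0, "ry": 0, "rz": 0}
    - {"x": 0, "y": 0.03, "z": 0, "rx": 0, "ry": 0, "rz": 0}
    - {"x": 0, "y": 0, "z": 0, "rx": 0, "ry": 0, "rz": -7}
    - {"x": 0, "y": 0, "z": 0, "rx": 0, "ry": 0, "rz": -7}
    - {"x": 0, "y": 0, "z": 0, "rx": 0, "ry": 0, "rz": -7}
    - {"x": 0, "y": 0, "z": 0, "rx": 0, "ry": 0, "rz": -7}
    - {"x": 0, "y": 0, "z": 0, "rx": 0, "ry": 0, "rz": -7}
    - {"x": 0, "y": 0, "z": 0, "rx": 0, "ry": 0, "rz": -7}
    - {"x": 0, "y": 0, "z": 0, "rx": 0, "ry": 0, "rz": -7}
  claw: 0

```text
time: 12.5
tool_pos: [0.4143, -0.2126, 0.315]
ee_rot: [-3.141, -0.026, -0.806]
wrist_force: [1.1, -0.0, -0.4]
width: 0.0006
```

Emit:
jog_arm:
  series:
    - {"x": 0, "y": 0, "z": 0, "rx": 0, "ry": 0, "rz": -7}
    - {"x": 0, "y": 0, "z": 0, "rx": 0, "ry": 0, "rz": -7}
    - {"x": 0, "y": 0, "z": 0, "rx": 0, "ry": 0, "rz": -7}
    - {"x": 0, "y": 0, "z": 0, "rx": 0, "ry": 0, "rz": -7}
    - {"x": 0, "y": 0, "z": 0, "rx": 0, "ry": 0, "rz": -7}
    - {"x": 0, "y": 0, "z": 0, "rx": 0, "ry": 0, "rz": -5}

```text
time: 13.0
tool_pos: [0.4142, -0.2125, 0.3198]
ee_rot: [3.121, -0.027, -0.088]
wrist_force: [0.8, -0.3, -0.5]
width: 0.0004
```

```bash
cat >> h.py <<'E'
def delta2(sens,tilt=0,o=None):
    global tgtR
    old=tgtR
    tgtR=lambda t: R.from_euler('z',X[2])*R.from_matrix(np.diag([1.,-1,-1]))
    delta(sens,0,o); tgtR=old
E
python3 -c "
from h import *
delta2([-160,135,270])
"
```

```text
t 13.0 tcp [ 0.4142 -0.2125  0.3198] sens(mm) [-189.4 -170.3  319.8] F [ 0.8 -0.3 -0.5] w 0.0004
 q [-0.59 -0.12  1.35 -0.    1.88 -0.51] shift mm [  35.9 -305.4   44.6] rot deg [ 1.1 -1.5  1.5]
```

Emit:
jog_arm:
  series:
    - {"x": 0, "y": -0.035, "z": 0, "rx": 1, "ry": -1.5, "rz": 1.5}
    - {"x": 0, "y": -0.035, "z": 0, "rx": 0, "ry": 0, "rz": 0}
    - {"x": 0, "y": -0.035, "z": 0, "rx": 0, "ry": 0, "rz": 0}
    - {"x": 0, "y": -0.035, "z": 0, "rx": 0, "ry": 0, "rz": 0}
    - {"x": 0, "y": -0.035, "z": 0, "rx": 0, "ry": 0, "rz": 0}
    - {"x": 0, "y": -0.035, "z": 0, "rx": 0, "ry": 0, "rz": 0}
    - {"x": 0, "y": -0.035, "z": 0, "rx": 0, "ry": 0, "rz": 0}
    - {"x": 0, "y": -0.035, "z": 0, "rx": 0, "ry": 0, "rz": 0}
    - {"x": 0, "y": -0.025, "z": 0, "rx": 0, "ry": 0, "rz": 0}

```text
time: 13.75
tool_pos: [0.4496, 0.0974, 0.3232]
ee_rot: [3.138, -0.009, -0.127]
wrist_force: [-0.1, -0.3, -0.4]
width: 0.0002
```

```bash
python3 -c "
from h import *
delta2([-25,135,130])
"
```

```text
t 13.75 tcp [0.4496 0.0974 0.3232] sens(mm) [-189.5  141.7  323.2] F [-0.1 -0.3 -0.4] w 0.0002
 q [ 0.09 -0.11  1.34 -0.01  1.91  0.22] shift mm [162.7   3.9 194.8] rot deg [ 0.2 -0.5 -0.7]
```

Emit:
jog_arm:
  series:
    - {"x": 0.02, "y": 0.003, "z": 0.02, "rx": 0, "ry": -0.5, "rz": -0.7}
    - {"x": 0.02, "y": 0, "z": 0.022, "rx": 0, "ry": 0, "rz": 0}
    - {"x": 0.02, "y": 0, "z": 0.022, "rx": 0, "ry": 0, "rz": 0}
    - {"x": 0.02, "y": 0, "z": 0.022, "rx": 0, "ry": 0, "rz": 0}
    - {"x": 0.02, "y": 0, "z": 0.022, "rx": 0, "ry": 0, "rz": 0}
    - {"x": 0.02, "y": 0, "z": 0.022, "rx": 0, "ry": 0, "rz": 0}
    - {"x": 0.02, "y": 0, "z": 0.022, "rx": 0, "ry": 0, "rz": 0}
    - {"x": 0.015, "y": 0, "z": 0.022, "rx": 0, "ry": 0, "rz": 0}
    - {"x": 0, "y": 0, "z": 0, "rx": 0, "ry": 0, "rz": 0}

```text
time: 14.5
tool_pos: [0.6141, 0.0875, 0.1549]
ee_rot: [-3.139, -0.02, -0.097]
wrist_force: [-1.4, -0.2, -1.8]
width: 0.0007
```

```bash
python3 -c "
from h import *
from bench import robot
delta2([-14,135,95])
s=shot('side','s17',(270,170,350,250),7);t=shot('top','t17',(205,120,285,200),7)
delta2([-14,135,95])
o=robot.get_obs()
P=[o['tool_pos']]
print((proj(s,P)-[270,170])*7+3,(proj(t,P)-[205,120])*7+3)
N=sw([[0,135,86]],X)
print((proj(s,N)-[270,170])*7+3,(proj(t,N)-[205,120])*7+3)
"
```

```text
t 14.5 tcp [0.6141 0.0875 0.1549] sens(mm) [-24.9 150.5 154.9] F [-1.4 -0.2 -1.8] w 0.0007
 q [ 0.05  0.24  1.29 -0.    1.59  0.15] shift mm [ 9.4 15.8 60.1] rot deg [-0.1 -1.1  1. ]
t 14.6 tcp [0.6143 0.088  0.1602] sens(mm) [-24.8 151.1 160.2] F [ 0.5  0.  -0. ] w 0.0001
 q [ 0.05  0.24  1.29 -0.    1.59  0.15] shift mm [ 8.8 16.5 65.4] rot deg [-0.2 -1.5  1. ]
[[231.55358458 123.58968885]] [[113.24748646 282.8145259 ]]
[[276.82117353 270.48478824]] [[152.74653993 269.93248548]]
```

View pics/s17.png

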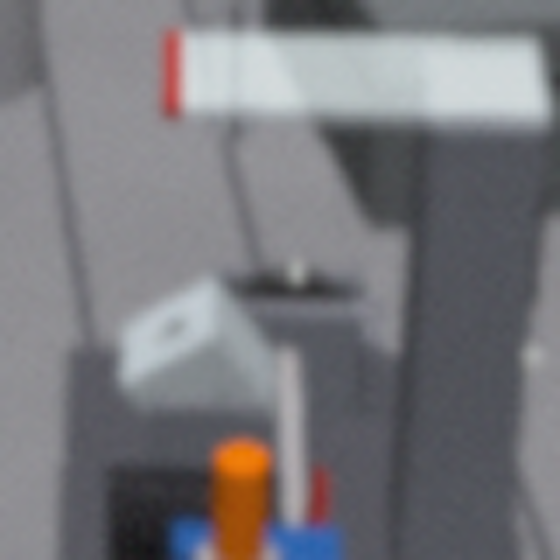

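View pics/t17.png

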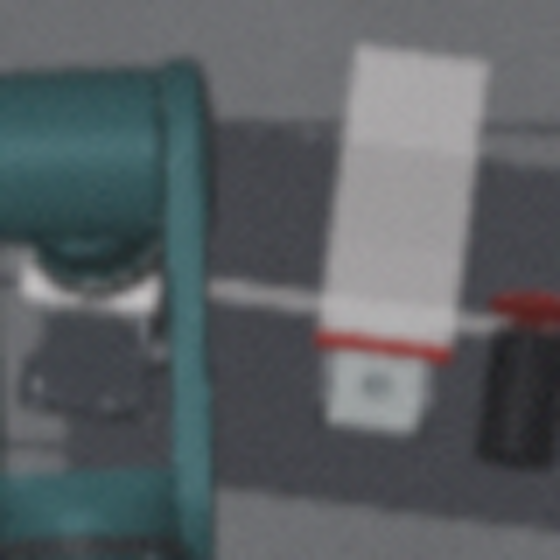

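Emit:
jog_arm:
  series:
    - {"x": 0.004, "y": 0.008, "z": 0.02, "rx": 0, "ry": -1.2, "rz": 1}
    - {"x": 0.004, "y": 0.008, "z": 0.02, "rx": 0, "ry": 0, "rz": 0}
    - {"x": 0, "y": 0, "z": 0.012, "rx": 0, "ry": 0, "rz": 0}
    - {"x": 0, "y": 0, "z": 0, "rx": 0, "ry": 0, "rz": 0}

```text
time: 14.93
tool_pos: [0.6241, 0.0727, 0.1195]
ee_rot: [-3.134, -0.021, -0.112]
wrist_force: [-0.8, 0.4, 0.3]
width: 0.0004
```

```bash
python3 -c "
from h import *
from bench import robot
delta2([-14,135,95])
s=shot('side','s18',(270,170,350,250),7)
delta2([-14,135,95])
o=robot.get_obs()
P=[o['tool_pos']]
print((proj(s,P)-[270,170])*7+3)
"
```

```text
t 14.93 tcp [0.6241 0.0727 0.1195] sens(mm) [-13.3 137.  119.5] F [-0.8  0.4  0.3] w 0.0004
 q [0.02 0.27 1.33 0.   1.52 0.14] shift mm [-1.2  2.2 24.4] rot deg [-0.4 -1.2  0.1]
t 14.98 tcp [0.6249 0.0728 0.1213] sens(mm) [-12.5 137.1 121.3] F [-0.6  0.3  1. ] w 0.0011
 q [0.02 0.27 1.32 0.   1.52 0.14] shift mm [-2.1  2.3 26.2] rot deg [-0.4 -1.4  0.1]
[[254.17725563 206.76123198]]
```

View pics/s18.png

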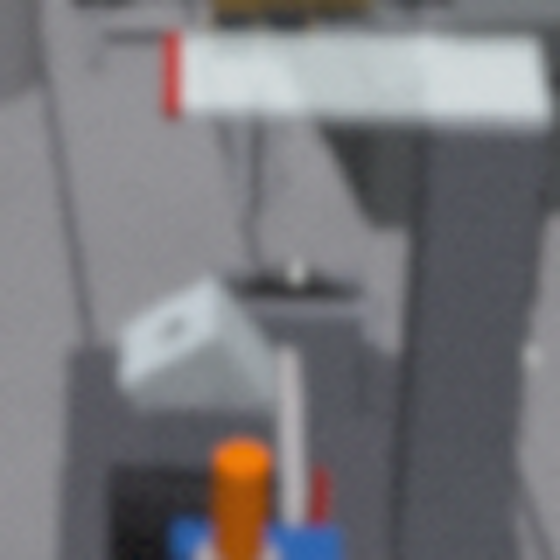

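Emit:
jog_arm:
  series:
    - {"x": 0, "y": 0.002, "z": 0.015, "rx": 0, "ry": -1, "rz": 0}
    - {"x": 0, "y": 0, "z": 0.01, "rx": 0, "ry": 0, "rz": 0}
    - {"x": 0, "y": 0, "z": 0.006, "rx": 0, "ry": 0, "rz": 0}

```text
time: 15.23
tool_pos: [0.6278, 0.0723, 0.0962]
ee_rot: [-3.132, -0.017, -0.111]
wrist_force: [0.1, -0.4, 0.7]
width: 0.0003
```

```bash
python3 -c "
from h import *
delta2([-14,135,85])
"
```

```text
t 15.23 tcp [0.6278 0.0723 0.0962] sens(mm) [ -9.5 137.   96.2] F [ 0.1 -0.4  0.7] w 0.0003
 q [0.02 0.3  1.34 0.01 1.48 0.13] shift mm [-4.7  2.1 11.1] rot deg [-0.6 -1.   0.2]
```

Emit:
jog_arm:
  series:
    - {"x": -0.005, "y": 0.002, "z": 0.006, "rx": 0, "ry": -1, "rz": 0}
    - {"x": 0, "y": 0, "z": 0.003, "rx": 0, "ry": 0, "rz": 0}
    - {"x": 0, "y": 0, "z": 0.002, "rx": 0, "ry": 0, "rz": 0}

```text
time: 15.48
tool_pos: [0.6214, 0.0714, 0.0831]
ee_rot: [-3.132, 0.004, -0.11]
wrist_force: [0.0, 0.2, 0.2]
width: 0.0
```

```bash
python3 -c "
from h import *
delta2([-14,135,84])
"
```

```text
t 15.48 tcp [0.6214 0.0714 0.0831] sens(mm) [-15.8 135.4  83.1] F [0.  0.2 0.2] w 0.0
 q [0.02 0.31 1.36 0.01 1.48 0.13] shift mm [ 1.8  0.4 -0.9] rot deg [-0.5  0.2  0.3]
```

Emit:
jog_arm:
  series:
    - {"x": 0, "y": 0, "z": 0.002, "rx": 0, "ry": 0, "rz": 0}
    - {"x": 0.006, "y": 0, "z": 0, "rx": 0, "ry": 0, "rz": 0}

```text
time: 15.65
tool_pos: [0.6256, 0.0712, 0.0806]
ee_rot: [-3.132, 0.008, -0.109]
wrist_force: [-4.6, -0.4, 4.9]
width: 0.0005
```

```bash
python3 -c "
from h import *
delta2([-14,135,84])
"
```

```text
t 15.65 tcp [0.6256 0.0712 0.0806] sens(mm) [-11.6 135.6  80.6] F [-4.6 -0.4  4.9] w 0.0005
 q [0.02 0.32 1.35 0.01 1.48 0.13] shift mm [-2.5  0.6 -3.4] rot deg [-0.5  0.4  0.3]
```

Emit:
jog_arm:
  series:
    - {"x": 0.007, "y": 0, "z": -0.001, "rx": 0, "ry": 0, "rz": 0}
    - {"x": 0.007, "y": 0, "z": -0.001, "rx": 0, "ry": 0, "rz": 0}

```text
time: 15.82
tool_pos: [0.6395, 0.0695, 0.0846]
ee_rot: [-3.133, 0.009, -0.109]
wrist_force: [-1.7, -0.3, 4.1]
width: 0.0005
```

```bash
python3 -c "
from h import *
delta2([-14,135,84])
"
```

```text
t 15.82 tcp [0.6395 0.0695 0.0846] sens(mm) [  2.4 135.6  84.6] F [-1.7 -0.3  4.1] w 0.0005
 q [0.01 0.35 1.3  0.01 1.5  0.12] shift mm [-16.4   0.5   0.7] rot deg [-0.5  0.5  0.3]
```

Emit:
jog_arm:
  series:
    - {"x": 0.007, "y": 0, "z": 0.001, "rx": 0, "ry": -0.5, "rz": 0}
    - {"x": 0.007, "y": 0, "z": 0.0005, "rx": 0, "ry": 0, "rz": 0}

```text
time: 15.98
tool_pos: [0.6562, 0.0677, 0.0857]
ee_rot: [-3.133, 0.013, -0.109]
wrist_force: [0.3, 0.3, -0.3]
width: 0.0006
```

```bash
python3 -c "
from h import *
delta2([-14,135,84])
"
```

```text
t 15.98 tcp [0.6562 0.0677 0.0857] sens(mm) [ 19.2 135.6  85.7] F [ 0.3  0.3 -0.3] w 0.0006
 q [0.01 0.39 1.25 0.01 1.52 0.12] shift mm [-33.2   0.5   2.1] rot deg [-0.5  0.7  0.3]
```

Contact lost as the wheel top was passed. Look.

```bash
python3 -c "
from h import *
s=shot('side','s19',(270,170,350,250),7);t=shot('top','t19',(205,120,325,200),6)
"
```

```text
(no output)
```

View pics/s19.png

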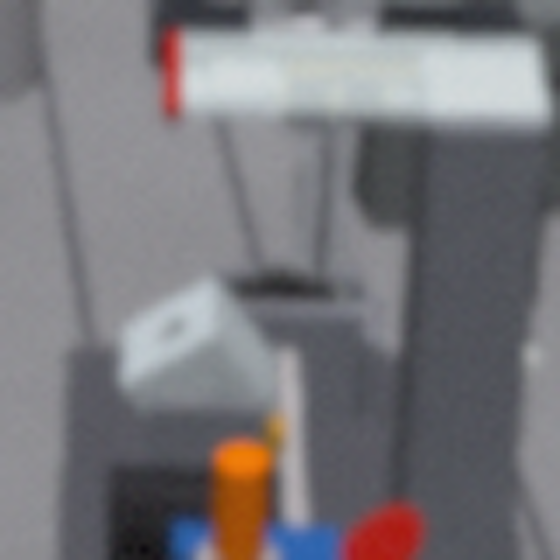

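View pics/t19.png

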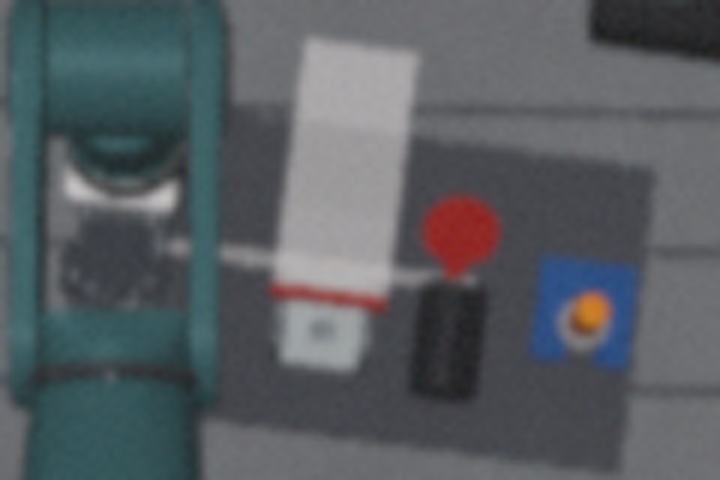

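Emit:
jog_arm:
  series:
    - {"x": 0, "y": 0, "z": -0.02, "rx": 0, "ry": -0.7, "rz": 0}
    - {"x": -0.018, "y": 0, "z": -0.005, "rx": 0, "ry": 0, "rz": 0}
    - {"x": -0.018, "y": 0, "z": 0, "rx": 0, "ry": 0, "rz": 0}
    - {"x": 0, "y": 0, "z": 0.01, "rx": 0, "ry": 0, "rz": 0}
    - {"x": 0, "y": 0, "z": 0.01, "rx": 0, "ry": 0, "rz": 0}

```text
time: 16.5
tool_pos: [0.6221, 0.0713, 0.0904]
ee_rot: [-3.132, 0.022, -0.11]
wrist_force: [-0.3, -0.7, 0.3]
width: 0.0003
```

```bash
python3 -c "
from h import *
delta2([-14,135,83])
s=cams=None
T=shot('top','t20',(205,120,325,200),6)
import math
for th in (0.9,1.0,1.1,1.2,1.3,1.4):
    N=sw([[r*math.sin(th),-85,50+r*math.cos(th)] for r in (16,42,68)],X)
    print(th,np.round((proj(SIDE,N)-[270,170])*7+3).tolist(),np.round((proj(TOP,N)-[205,120])*6+2.5).tolist())
"
```

```text
t 16.5 tcp [0.6221 0.0713 0.0904] sens(mm) [-15.1 135.3  90.4] F [-0.3 -0.7  0.3] w 0.0003
 q [0.02 0.32 1.33 0.01 1.52 0.13] shift mm [1.2 0.4 7.3] rot deg [-0.5  1.3  0.2]
0.9 [[318.0, 582.0], [366.0, 554.0], [416.0, 525.0]] [[453.0, 262.0], [458.0, 229.0], [463.0, 194.0]]
1.0 [[320.0, 584.0], [371.0, 560.0], [424.0, 536.0]] [[453.0, 261.0], [458.0, 226.0], [463.0, 190.0]]
1.1 [[321.0, 587.0], [376.0, 567.0], [431.0, 547.0]] [[453.0, 260.0], [458.0, 224.0], [463.0, 187.0]]
1.2 [[323.0, 590.0], [379.0, 574.0], [436.0, 559.0]] [[453.0, 260.0], [458.0, 223.0], [463.0, 186.0]]
1.3 [[324.0, 593.0], [382.0, 582.0], [440.0, 571.0]] [[452.0, 260.0], [458.0, 222.0], [463.0, 185.0]]
1.4 [[324.0, 595.0], [383.0, 589.0], [443.0, 583.0]] [[452.0, 260.0], [457.0, 222.0], [462.0, 184.0]]
```

Emit:
jog_arm:
  series:
    - {"x": 0, "y": 0, "z": 0.005, "rx": 0, "ry": 1.2, "rz": 0}
    - {"x": 0, "y": 0, "z": 0.004, "rx": 0, "ry": 0, "rz": 0}
    - {"x": 0.003, "y": 0, "z": 0.002, "rx": 0, "ry": 0, "rz": 0}

```text
time: 16.8
tool_pos: [0.6218, 0.0714, 0.074]
ee_rot: [-3.133, 0.013, -0.11]
wrist_force: [-8.7, 0.9, 12.9]
width: 0.0003
```

```bash
python3 -c "
from h import *
delta2([-14,135,83])
"
```

```text
t 16.8 tcp [0.6218 0.0714 0.074 ] sens(mm) [-15.4 135.5  74. ] F [-8.7  0.9 12.9] w 0.0003
 q [0.02 0.32 1.36 0.01 1.47 0.13] shift mm [ 1.3  0.4 -9. ] rot deg [-0.5  0.7  0.2]
```

Emit:
jog_arm:
  series:
    - {"x": 0.003, "y": 0, "z": -0.005, "rx": 0, "ry": 0.5, "rz": 0}

```text
time: 16.88
tool_pos: [0.6224, 0.0712, 0.0776]
ee_rot: [-3.133, 0.012, -0.11]
wrist_force: [-5.9, -0.2, 8.0]
width: 0.0
```

Emit:
jog_arm:
  series:
    - {"x": 0.006, "y": 0, "z": -0.002, "rx": 0, "ry": 0, "rz": 0}

```text
time: 16.97
tool_pos: [0.627, 0.0707, 0.0802]
ee_rot: [-3.134, 0.016, -0.109]
wrist_force: [-3.9, -0.5, 6.7]
width: 0.0003
```

Emit:
jog_arm:
  series:
    - {"x": 0.007, "y": 0, "z": -0.001, "rx": 0, "ry": 0, "rz": 0}
    - {"x": 0.007, "y": 0, "z": 0, "rx": 0, "ry": 0, "rz": 0}

```text
time: 17.13
tool_pos: [0.6401, 0.0692, 0.0825]
ee_rot: [-3.134, 0.02, -0.109]
wrist_force: [-4.4, -0.3, 6.4]
width: 0.0004
```

Emit:
jog_arm:
  series:
    - {"x": 0.007, "y": 0, "z": 0.001, "rx": 0, "ry": 0, "rz": 0}

```text
time: 17.22
tool_pos: [0.6471, 0.0686, 0.0824]
ee_rot: [-3.134, 0.022, -0.109]
wrist_force: [-3.4, 0.0, 6.7]
width: 0.0005
```

```bash
python3 -c "
from h import *
s=shot('side','s21',(270,190,350,270),7);t=shot('top','t21',(205,120,325,200),6)
delta2([-14,135,83])
"
```

```text
t 17.32 tcp [0.6484 0.0685 0.0822] sens(mm) [ 11.3 135.5  82.2] F [-0.5  0.2  6.9] w 0.0006
 q [0.01 0.38 1.27 0.01 1.52 0.12] shift mm [-25.3   0.4  -0.3] rot deg [-0.5  1.1  0.3]
```

View pics/s21.png

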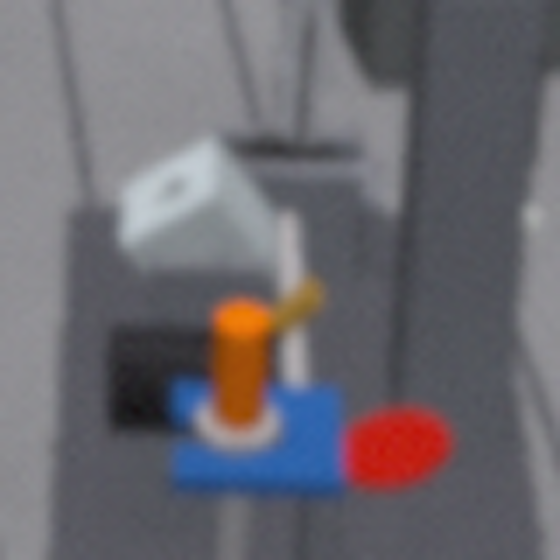

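View pics/t21.png

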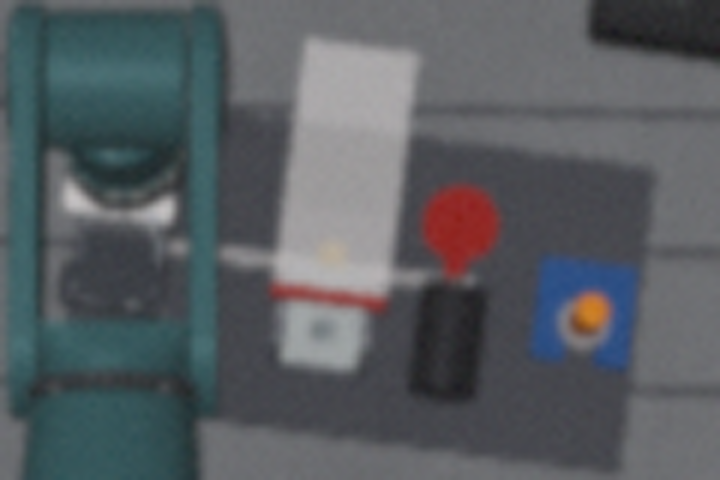

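Emit:
jog_arm:
  series:
    - {"x": 0, "y": 0, "z": -0.02, "rx": 0, "ry": 0, "rz": 0}
    - {"x": -0.013, "y": 0, "z": -0.003, "rx": 0, "ry": 1, "rz": 0}
    - {"x": -0.012, "y": 0, "z": 0, "rx": 0, "ry": 0, "rz": 0}
    - {"x": 0, "y": 0, "z": 0.01, "rx": 0, "ry": 0, "rz": 0}
    - {"x": 0, "y": 0, "z": 0, "rx": 0, "ry": 0, "rz": 0}

```text
time: 17.73
tool_pos: [0.6252, 0.0706, 0.0911]
ee_rot: [-3.134, 0.005, -0.11]
wrist_force: [-0.4, -0.6, -1.0]
width: 0.0008
```

Emit:
jog_arm:
  series:
    - {"x": 0, "y": 0, "z": 0.004, "rx": 0, "ry": 0, "rz": 0}
    - {"x": 0.002, "y": 0, "z": 0.003, "rx": 0, "ry": 0, "rz": 0}

```text
time: 17.9
tool_pos: [0.6265, 0.0705, 0.0818]
ee_rot: [-3.134, 0.009, -0.11]
wrist_force: [-3.4, 0.9, 4.5]
width: 0.0003
```

Emit:
jog_arm:
  series:
    - {"x": 0.007, "y": 0, "z": 0, "rx": 0, "ry": 0, "rz": 0}
    - {"x": 0.007, "y": 0, "z": 0.0005, "rx": 0, "ry": 0, "rz": 0}

```text
time: 18.07
tool_pos: [0.6343, 0.07, 0.0793]
ee_rot: [-3.134, 0.027, -0.109]
wrist_force: [-10.0, 0.5, 10.0]
width: 0.0005
```

Emit:
jog_arm:
  series:
    - {"x": 0, "y": 0, "z": -0.015, "rx": 0, "ry": 0, "rz": 0}
    - {"x": 0, "y": 0, "z": -0.03, "rx": 0, "ry": 1.5, "rz": 0}
    - {"x": 0, "y": 0, "z": -0.03, "rx": 0, "ry": 0, "rz": 0}
    - {"x": -0.02, "y": 0, "z": -0.03, "rx": 0, "ry": 0, "rz": 0}
    - {"x": -0.03, "y": 0, "z": -0.03, "rx": 0, "ry": 0, "rz": 0}
    - {"x": -0.03, "y": 0, "z": -0.02, "rx": 0, "ry": 0, "rz": 0}
    - {"x": -0.03, "y": 0, "z": 0, "rx": 0, "ry": 0, "rz": 0}
    - {"x": -0.03, "y": 0, "z": 0, "rx": 0, "ry": 0, "rz": 0}
    - {"x": -0.03, "y": 0, "z": 0, "rx": 0, "ry": 0, "rz": 0}
    - {"x": 0, "y": 0, "z": 0, "rx": 0, "ry": 0, "rz": 0}

```text
time: 18.9
tool_pos: [0.4672, 0.0863, 0.2337]
ee_rot: [-3.135, 0.011, -0.113]
wrist_force: [0.4, 0.2, -0.1]
width: 0.0007
```

```bash
python3 -c "
from h import *
s=shot('side','s22',(240,150,360,280),4.6);t=shot('top','t22',(190,120,325,210),5.9)
delta2([-14,135,83])
"
```

```text
t 19.0 tcp [0.4706 0.0857 0.2334] sens(mm) [-167.2  132.5  233.4] F [1.1 0.2 0.3] w 0.0002
 q [ 0.06 -0.07  1.48  0.01  1.75  0.17] shift mm [154.6  -1.6 149.1] rot deg [-0.3  0.5  0. ]
```

View pics/s22.png

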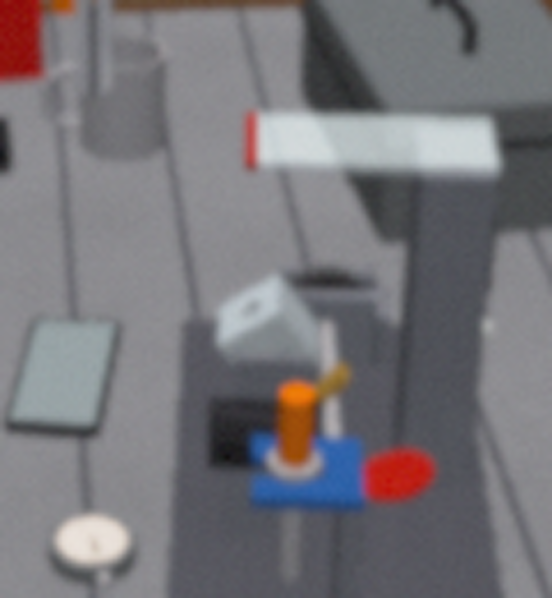

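View pics/t22.png

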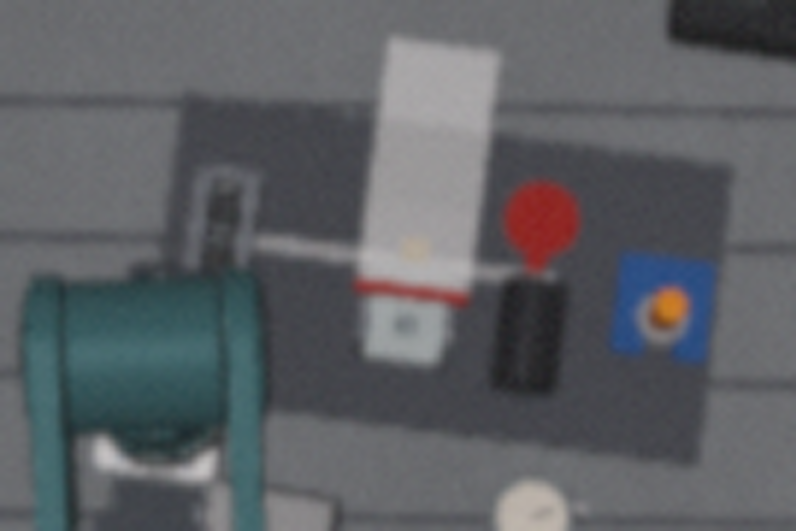

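```bash
python3 -c "
from bench import ticket
print(ticket.close_job())"
```

```text
the job is handed in; nothing more can be done
None
```

The pin is parked upright in the blue notch and the red flap is tipped fully forward. I handed the job in at about 19 s; no verdict is reported.

**Pin:** I gripped the handle along its axis and drew it clear of the bore. I stood it upright, slid it into the notch from the front and lowered it until I felt contact. Then I let go and lifted away. The last pictures show it standing there with its collar on the plate.

**Thumbwheel:** I rolled it with three fingertip strokes. The flap was in the same place after the second and third strokes. On the third, the wheel pushed back with about 10 N, far above its friction of about 1 N, so I take it to be at its stop.

**Other things:** The phone and stopwatch look unmoved and nothing fell. The arm ended clear of everything, with wrist force near zero.

**Checks that disagreed:**
- The two cameras placed the sensor 2 to 6 mm apart along x, so I centred the grasp by comparing finger and handle in the pictures.
- From the pictures I judged the gripper sat about 4 mm closer to the collar than planned. That did not affect the parking.
- At the start of the second stroke I pressed lower than intended, to about 13 N, then eased off. That stayed well under the limits.

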